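Lay the chromatography column in its sloping jacket and close the shell

ROBOT

A 6-joint arm with a two-finger parallel gripper is mounted at the origin on the work surface. World frame = base frame: x ahead of the robot, y to its left, z up, the work surface at z = 0. Lengths are in m, angles in rad, forces in N, time in s.
With the tool pointing down it reaches from about 0.3 to 0.875 m from the base axis. Payload 6.4 kg.
Tool frame: the origin (TCP) lies at the very end of the fingers, on their centre line; the grasp point (between the pads) lies 19 mm behind it (pinch_z is the distance from the TCP to the grasp point, in m); z points along the fingers, y is the direction in which the jaws open and shut (so a half turn about z gives the same grasp; the last joint's range is limited). The gripper opens to 85 mm and grips with 20 to 120 N. Pads are 22 mm wide; open, the fingers measure 114 mm over their backs; the gripper's body (76 mm by 85 mm) begins 54 mm behind the grasp point. The pads swing forward as they close: fully open they stand 13 mm farther back than shut.
Start: joints at [0.998, 0.181, 1.607, -0, 1.354, -0.206], TCP at [0.206, 0.537, 0.231] pointing down, gripper open.
Joint ranges: [-2.99, 2.99], [-0.89, 2.07], [0.3, 2.58], [-1.14, 4.28], [0, 2.63], [-3.12, 3.12]. Speed limits (rad/s): [2.57, 2.57, 3.01, 3.14, 3.14, 3.14].

INTERFACE

Orientations are given as a unit quaternion [w, x, y, z].
In Python, from station import * gives the robot as it stands.
- The arm moves only by the tool send_rows, never from a script. Its argument "moves" is a list of rows, each an object of numbers: "dx", "dy", "dz": the shift along the tool's x, y, z in m; "ax", "ay", "az": the turn, a rotation vector about the tool's x, y, z in degrees; "claw": the finger opening in m, from 0 to 0.0854. A call has 1 to 5 rows; each row is the pose to reach, as a shift and turn from the pose commanded when the call began, along the tool's axes at that moment; what a row does not reach only later rows make up. A row lasts 1/12 s, in which the tool goes at most 41.7 mm and 7.16 degrees, less where a joint would pass 70% of its speed; a pose out of reach is approached as far as the arm can. A call with a gripper value outside its range is refused whole. The fingers move at their own pace and stop on an object; "squeeze" is the grip in N (left out, the last holds). Time passes only in rows, so rows that repeat a pose let the fingers close. It gives the time, the measured TCP pose, the force and the opening at its end, in the units of the state.
- read_state(): the state, without advancing time (a new reading comes with each control period).
- read_camera(name): name is "scene" or "top"; returns the picture (384x512x3 uint8, red, green, blue); there is no depth.
- camera_info(name): a dict with "intrinsics" (3x3 intrinsics, pixels), "position" and "orientation" of the camera in the world. Camera axes: x right, y down, z forward; pixel columns grow to the right and rows downward; lengths in m; the calibration is good to about 2 mm. A picture is of the moment at which its call begins. camera_info takes no time and is no camera call.
- job_done(): hands the job in, once; it reports no verdict.
The state is a dict: "time_s": time; "q": joint angles; "joint_vel": joint speeds; "effort": joint torques, N m; "tool_pos": TCP position; "tcp_rot": TCP orientation; "contact_force": force on the tool from outside, world axes, zero at the start; "wrist_torque": the same for the moment, N m; "finger_gap": finger opening in m.
Only numpy, scipy, OpenCV 4.12 (cv2) and the standard library are available. Lean on these libraries where they do the work, as an engineer would, in place of code of your own. Each camera call takes 0.05 s, during which the arm holds its last target.

TASK

Lay the long slim steel column in the open, sloping clamshell jacket with its thin outlet stub at the low end and its tube in both notched end walls, lowering it in without dropping it. Slide it down the slope until the nut at its upper end bears flush on the jacket's upper end wall, let go, then close the hinged half fully, edge to edge on the lower half. Leave the short fat column, the beaker and the amber jar where they are.

Things in the scene. Friction and masses are not known exactly. Their poses are not given: they have to be found in the camera images.
- column: Long steel column, about 0.45 kg, lying on the bench on its nuts' flats, axis 16 mm up. Origin on its axis at mid-tube; x along it to the bare (inlet, upper) end, y level at the start. Tube 22 mm in diameter, x=-58 to 58 mm, grip it across anywhere there; at each end a hexagonal nut 32 mm across flats, 22 mm long; beyond the -x nut a stub 10 mm in diameter, 22 mm long.
- column_outlet (a point): Tip of the column's thin outlet stub, on its axis, at x=-102 mm in the column's frame.
- cradle: Fixed lower half of the white jacket, a trough 100 mm long (x), 104 mm wide (y). Frame tilted 0.45 rad: x up the slope, z out of the open side, y level, towards the hinge. Origin midway on the axis line of a properly lying tube, 130 mm above the bench. Floor top at z=-34 mm; side walls 4 mm thick, inner faces at y=+-48 mm, rims at z=-4 mm. It stands on a post with a foot plate 170 x 120 mm.
- upper_wall (a point): Outer face of the jacket's upper end wall: at x=+50 mm, y=z=0 in the cradle's frame. The two end walls (x=40 to 50 and -40 to -50 mm) each have a 90-degree V notch, bottom z=-15.6 mm, mouth 24 mm wide at the rim z=-4 mm, that carries the tube, nuts outside the walls. The column can slide 16 mm; flush home its origin is at cradle x=-8 mm, y=z=0. Friction keeps it from sliding by itself.
- lid (a joint): Hinged upper half of the jacket, a hollow cover 100 x 104 mm, 36 mm deep, 0.15 kg: 0 closed on the lower half, grows as it opens, stop at 2.7 rad; starts at 2.3 to 2.6, lying over to the cradle's +y side. Stiff hinge: stays where left, 2 to 5 N at the free edge swings it. Shut fingers can push it over and down by its outer face. Its end walls clear a tube lying properly in the notches.
- lid_hinge (a point): Middle of the hinge line, which runs along the cradle's x, at y=+52 mm, z=-4 mm in the cradle's frame.
- lid_edge (a point): Middle of the hinged half's outer top corner along its free edge: when closed 104 mm from the hinge line in -y and 36 mm above it (cradle's frame). The flat outer face runs from here to over the hinge. A black tab 40 mm long (x), 6 mm thick, sticks out 16 mm past the free edge, its top flush with the outer face.
- short_column: A short fat column (tube 30 mm in diameter and 40 mm long, nuts 38 mm across flats, 90 mm long with its stub), lying on the bench; origin on its axis at mid-tube. Leave alone.
- beaker: Glass beaker, 68 mm wide at the rim, 90 mm high; origin under its centre. Leave alone.
- jar: Amber jar with black cap, 54 mm in diameter, 90 mm high; origin under its centre. Leave alone.
There are look-alikes about, which are no part of the job. What is shaped like the column but green or yellow is not meant.

How it is judged:
On the way:
1. the column lies in both notches, outlet stub at the low end, while still held by the fingers (lowered in, not dropped) (y of column in the frame of cradle between -0.003 and 0.003 m and z of column in the frame of cradle between -0.003 and 0.0025 m and angle between the x axis of column and the x axis of cradle, either way round below 0.05 rad and x of column_outlet in the frame of cradle below -0.08 m and contact force between the fingers and column above 0.5 N), for 0.2 s.
At the end, for the whole second after the job is handed in: The column lies at rest in both notches (origin within 3 mm of the seat line, axis within 0.05 rad of the slope), outlet stub at the low end, upper nut within 1.5 mm of the upper end wall, and the hinged half is shut to within 0.035 rad (y of column in the frame of cradle between -0.003 and 0.003 m and z of column in the frame of cradle between -0.003 and 0.0025 m and angle between the x axis of column and the x axis of cradle, either way round below 0.05 rad and x of column_outlet in the frame of cradle below -0.08 m and x of column in the frame of cradle between -0.0095 and -0.0065 m and value of joint lid below 0.035 rad and linear speed of column below 0.02 m/s); the robot touches nothing.
It fails at once if the short column is moved by more than 30 mm (distance of short_column from where it was at the start of the episode above 0.03 m).
It fails at once if the beaker is moved by more than 30 mm (distance of beaker from where it was at the start of the episode above 0.03 m).
It fails at once if the amber jar is moved by more than 30 mm (distance of jar from where it was at the start of the episode above 0.03 m).
It also fails if it takes over 67 s, if anything falls off the work surface, if the arm or the gripper's body presses on something with over 40 N, if the wrist force passes 120 N, or if a joint passes its speed limit or range.

## Working session

There is one attempt and no reset: what is moved stays moved. The work goes in short steps, Python scripts to look and compute and a tool call to move; the robot and the scene stay as the last step left them, time stands still between calls to the robot, and variables do not carry over. Pictures are saved under pics/ and viewed, and the job is handed in when it is done.

Besides the shell and the picture viewer there is one more tool, called after ">>>" in YAML: its name, and indented under it one key for each argument. send_rows: Moves the arm, as the interface text tells. Its arguments: {"type":"object","properties":{"moves":{"type":"array"},"squeeze":{"type":"number"}},"required":["moves"]}

```bash
ls; mkdir -p pics
python3 - <<'E'
from station import *
import cv2
for n in("scene","top"):
    im=read_camera(n); cv2.imwrite(f"pics/{n}0.png",im[:,:,::-1]); print(n,camera_info(n))
print(read_state())
E
```

```text
pics
scene {'intrinsics': array([[388.82511208,   0.        , 249.93773892],
       [  0.        , 388.82511208, 184.81426254],
       [  0.        ,   0.        ,   1.        ]]), 'position': array([1.12014217, 0.46048977, 0.71368541]), 'orientation': array([-0.19662484,  0.37937812,  0.79463069, -0.43124585])}
top {'intrinsics': array([[356.03497709,   0.        , 259.83546512],
       [  0.        , 356.03497709, 194.33469788],
       [  0.        ,   0.        ,   1.        ]]), 'position': array([ 0.40993671, -0.09114054,  0.94590039]), 'orientation': array([ 0.01878808, -0.69939004,  0.71438606, -0.01237511])}
{'time_s': 0.1, 'q': array([ 9.97702472e-01,  1.81482778e-01,  1.60789921e+00,  4.27304270e-05,
        1.35379020e+00, -2.06276253e-01]), 'joint_vel': array([ 1.08962034e-03,  4.46560703e-04, -2.27490645e-03,  4.37491036e-04,
       -1.21750793e-03,  2.43361100e-05]), 'effort': array([ 3.07265154e-04, -4.45874226e+01, -3.52244353e+01, -4.03304412e-04,
        4.07006228e-03, -5.73274761e-07]), 'tool_pos': array([0.20591002, 0.53634492, 0.23046948]), 'tcp_rot': array([-3.19325981e-04,  1.82386736e-01,  9.83226553e-01, -7.22630500e-04]), 'contact_force': array([-0.96687834, -0.21909812,  0.53438272]), 'wrist_torque': array([-0.01391901,  0.0141515 , -0.00665637]), 'finger_gap': 0.08587356544468133}
```

View pics/scene0.png

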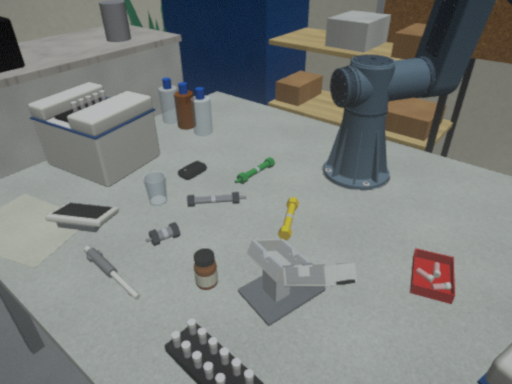

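View pics/top0.png

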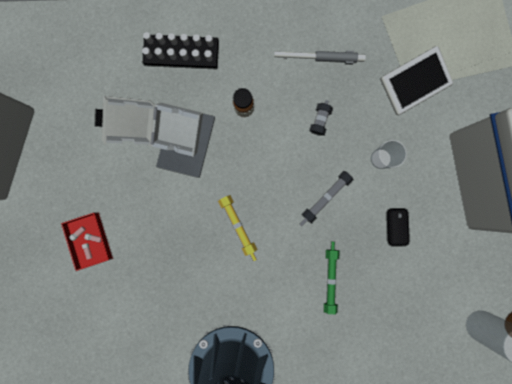

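Candidates in the top view are: grey long column (327,198), green (332,280), yellow (238,228), short fat (321,118), and the pen (320,57). The grey long one is right. I'll check it in a close crop.

Run:
```python
import cv2
t=cv2.imread("pics/top0.png"); s=cv2.imread("pics/scene0.png")
cv2.imwrite("pics/c1.png",cv2.resize(t[160:235,285:370],None,fx=8,fy=8,interpolation=cv2.INTER_CUBIC)[:600])
cv2.imwrite("pics/c2.png",cv2.resize(t[85:185,85:225],None,fx=5.7,fy=5.7,interpolation=cv2.INTER_CUBIC))
cv2.imwrite("pics/c3.png",cv2.resize(s[225:325,225:365],None,fx=5.7,fy=5.7,interpolation=cv2.INTER_CUBIC))
```

```text
(no output)
```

View pics/c1.png

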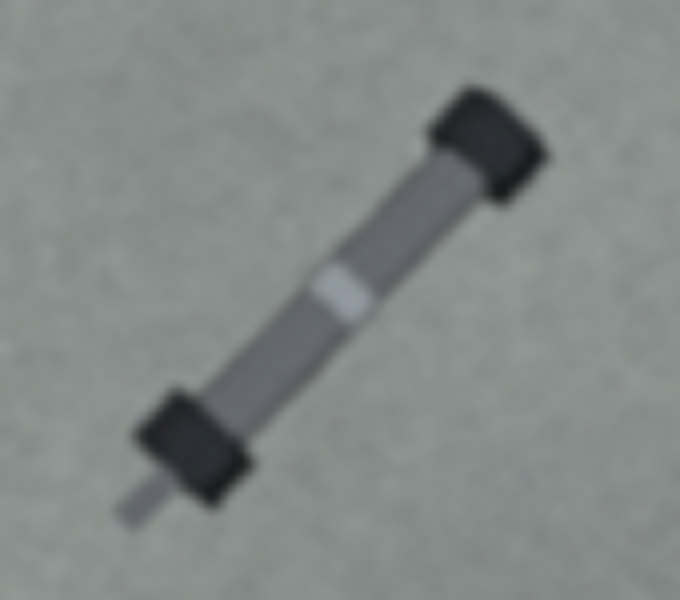

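View pics/c2.png

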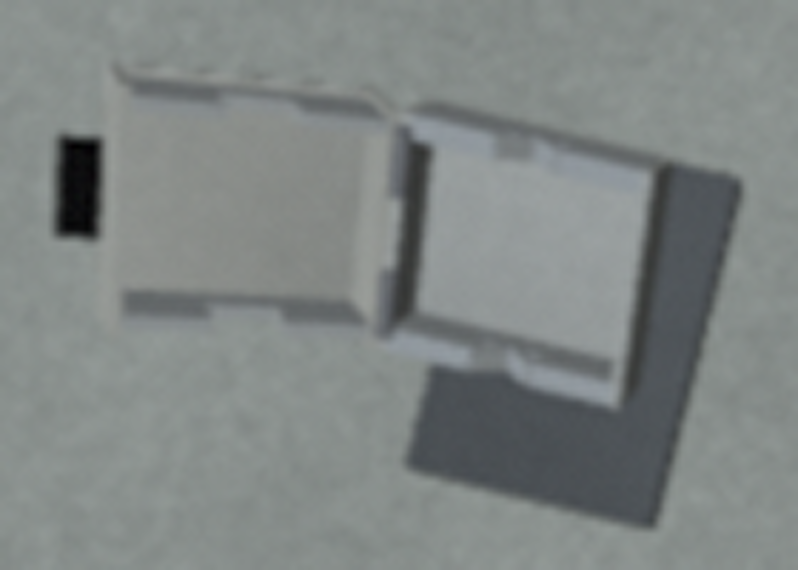

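View pics/c3.png

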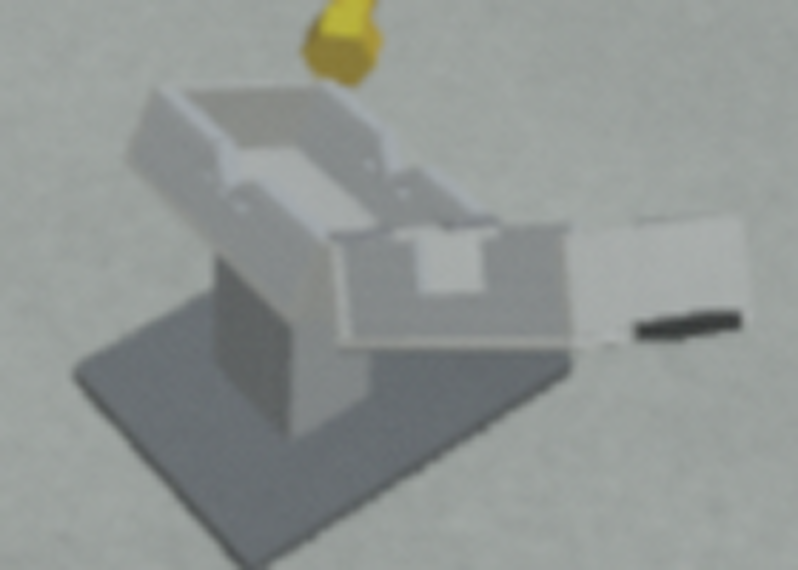

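The crop at (327,198) shows the steel column: black nuts, thin stub to the lower left at about (301,225), bare end at the upper right, about (349,175). Next I fit the column and cradle poses.

```bash
cat > h.py <<'E'
import numpy as np, cv2
from scipy.spatial.transform import Rotation as R
from scipy.optimize import least_squares
from station import *
def rot(q): return R.from_quat([q[1],q[2],q[3],q[0]])
CI={n:camera_info(n) for n in("scene","top")}
def proj(n,P):
    c=CI[n]; p=rot(c["orientation"]).inv().apply(np.atleast_2d(P)-c["position"])
    u=p@np.array(c["intrinsics"]).T; return u[:,:2]/u[:,2:]
def cradleR(yaw): return R.from_euler('z',yaw)*R.from_euler('y',-0.45)
def cr2w(c,P): return cradleR(c[2]).apply(np.atleast_2d(P))+[c[0],c[1],0.13]
def col2w(c,P): return R.from_euler('z',c[2]).apply(np.atleast_2d(P))+[c[0],c[1],0.016]
E
cat > fit.py <<'E'
from h import *
a=lambda L,s,o:np.array(L)/s+np.array(o)-0.5+0.5/s
# column
P=np.array([[80,0,0],[58,0,0],[-58,0,0],[-80,0,0],[-102,0,0]])/1000
top=a([(513,120),(465,170),(215,428),(172,470),(125,518)],8,(285,160))
f=lambda c:(proj("top",col2w(c,P))-top).ravel()
r=least_squares(f,[0.4,-0.25,-0.8]); col=r.x; print("col",col,np.round(r.fun,1))
RIM=np.array([[50,-52,-4],[-50,-52,-4],[-50,52,-4],[50,52,-4]])/1000
ct=a([(668,165),(620,405),(385,340),(410,110)],5.7,(85,85))
S=RIM[[0,3,1,2]]; cs=a([(160,90),(335,240),(325,85),(495,215)],5.7,(225,225))
f=lambda c:np.r_[(proj("top",cr2w(c,RIM))-ct).ravel(),(proj("scene",cr2w(c,S))-cs).ravel()]
r=least_squares(f,[0.63,0.25,-0.2],loss='soft_l1'); cr=r.x; print("cr",cr,np.round(f(cr),1))
rt=least_squares(lambda c:f(c)[:8],cr).x;rs=least_squares(lambda c:f(c)[8:],cr).x;print(rt,rs)
np.save("poses.npy",np.array([col,cr]))
def wire(n,im,k,off,size):
    im=im[off[1]:off[1]+size[1],off[0]:off[0]+size[0]]; im=cv2.resize(im,None,fx=k,fy=k,interpolation=cv2.INTER_CUBIC)
    def line(p,q,col):
        u=proj(n,np.vstack([p,q])); u=((u+0.5-off)*k).astype(int); cv2.line(im,tuple(map(int,u[0])),tuple(map(int,u[1])),col,1)
    W=cr2w(cr,RIM)
    for i in range(4): line(W[i],W[(i+1)%4],(0,0,255))
    for x in(50,40,-40,-50):
        N=cr2w(cr,np.array([[x,-12,-4],[x,0,-15.6],[x,12,-4]])/1000); line(N[0],N[1],(0,255,0)); line(N[1],N[2],(0,255,0))
    return im
t=cv2.imread("pics/top0.png"); s=cv2.imread("pics/scene0.png")
cv2.imwrite("pics/f1.png",np.vstack([wire("top",t,5,(85,85),(140,58)),wire("scene",s,5,(225,225),(140,58))]))
E
python3 fit.py
```

```text
col [ 0.44138385 -0.25897704 -0.79657765] [-0.1  0.2  0.  -0.1  0.4 -0.6 -0.1  0.2 -0.2  0.3]
cr [ 0.5979596   0.10978829 -0.25503379] [-1.8  0.7  0.8 -0.1 -0.2  1.3 -0.9 -0.1 -2.5 -0.8 -2.5  0.7 -0.2 -1.3
  0.8  1.4]
[ 0.5989785   0.10867691 -0.27762954] [ 0.59611111  0.11129326 -0.22028468]
```

View pics/f1.png

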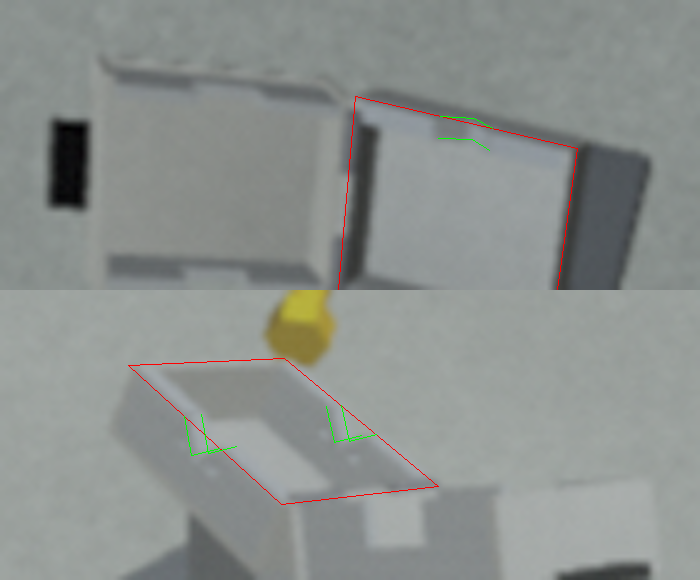

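```bash
cat > crop.py <<'E'
import cv2,sys
f,x,y,w,h,k,o=sys.argv[1:]; x,y,w,h,k=map(int,(x,y,w,h,k))
im=cv2.resize(cv2.imread(f)[y:y+h,x:x+w],None,fx=k,fy=k,interpolation=cv2.INTER_CUBIC)
im=cv2.convertScaleAbs(im,alpha=1.6,beta=-90)
for i in range(0,w,5):
    cv2.line(im,(i*k,0),(i*k,6 if i%10 else 14),(0,0,255),1)
    if i%10==0: cv2.putText(im,str(x+i),(i*k,26),0,.4,(0,0,255),1)
for i in range(0,h,5):
    cv2.line(im,(0,i*k),(6 if i%10 else 14,i*k),(0,0,255),1)
    if i%10==0: cv2.putText(im,str(y+i),(16,i*k+4),0,.4,(0,0,255),1)
cv2.imwrite(o,im)
E
python3 crop.py pics/top0.png 145 98 66 62 9 pics/g1.png; python3 crop.py pics/scene0.png 240 230 80 56 10 pics/g2.png
```

```text
(no output)
```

View pics/g1.png

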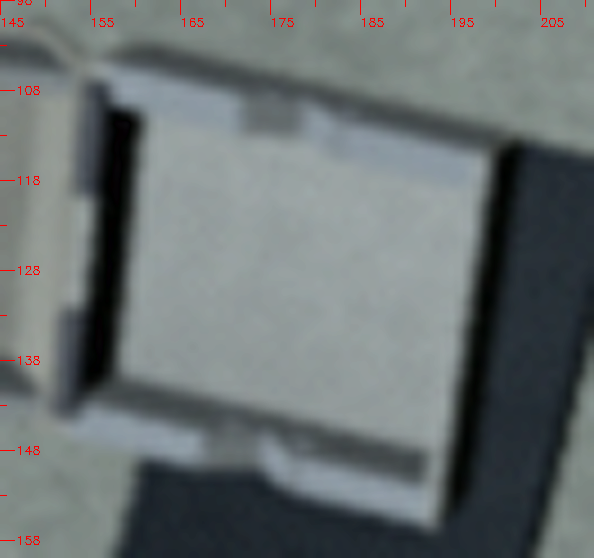

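View pics/g2.png

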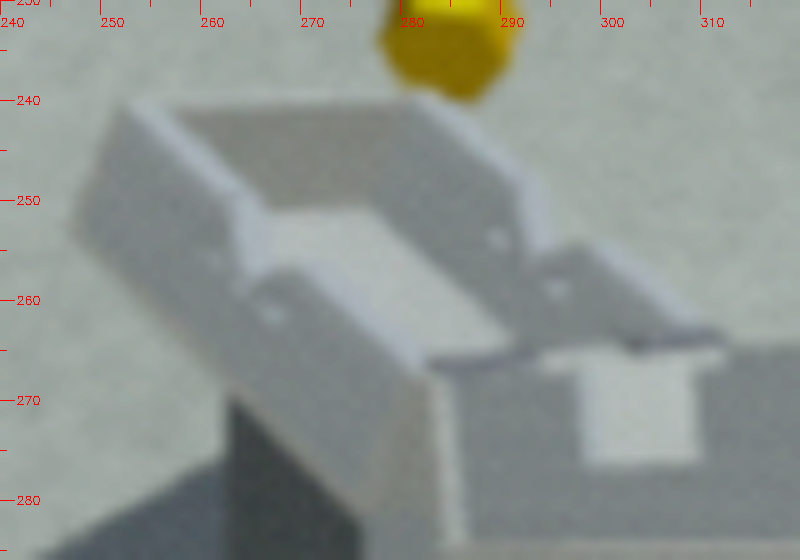

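```bash
cat > fit2.py <<'E'
from h import *
T=[((50,-52,-4),(200.1,114.5)),((50,-12,-4),(182,111.2)),((50,0,-15.6),(178.5,109.7)),((50,12,-4),(172.2,108.6)),((-50,-52,-4),(193.7,156.6)),((-50,12,-4),(167.5,149.4)),((-50,-12,-4),(177.2,152.4)),((-50,0,-15.6),(174.1,149.7))]
S=[((50,-52,-4),(252.6,240)),((50,-12,-4),(263.5,249.5)),((50,0,-15.6),(264.5,259.2)),((50,12,-4),(268.5,256.8)),((50,52,-4),(282.3,266.8)),((-40,-12,-4),(292,248.5)),((-40,0,-15.6),(292.8,255.8)),((-50,-52,-4),(283.5,239.5)),((50,-52,-38),(247.5,253))]
g=lambda L:(np.array([p for p,_ in L])/1000.,np.array([u for _,u in L])-0.5)
Pt,ut=g(T);Ps,us=g(S)
def f(c,raw=False):
    o=np.r_[(proj("top",cr2w(c,Pt))-ut+c[3:5]).ravel(),(proj("scene",cr2w(c,Ps))-us+c[5:7]).ravel()]
    return o if raw else np.r_[o,c[3:]*2]
for use in("both","top","scene"):
    k=2*len(T)
    ff=dict(both=f,top=lambda c:np.r_[f(c,1)[:k],c[3:]*2],scene=lambda c:np.r_[f(c,1)[k:],c[3:]*2])[use]
    r=least_squares(ff,[0.6,0.11,-0.25,0,0,0,0],loss='soft_l1')
    print(use,np.round(r.x,4)); print(np.round(f(r.x,1)[:k].reshape(-1,2),1).tolist(),np.round(f(r.x,1)[k:].reshape(-1,2),1).tolist())
    if use=="both": np.save("cr.npy",r.x)
E
python3 fit2.py
```

```text
both [ 0.597   0.1124 -0.2659  0.0095 -0.1457  0.0987 -0.082 ]
[[-0.6, 0.8], [0.5, -0.1], [0.5, -0.7], [0.1, -0.0], [-0.3, -0.1], [-0.1, 0.6], [-0.0, 0.0], [-0.2, 0.2]] [[-0.6, 0.0], [-0.4, 0.8], [0.1, -1.1], [1.6, -0.1], [0.1, 1.3], [-0.3, -0.0], [0.5, 0.0], [-0.0, -0.6], [-0.8, 0.2]]
top [ 0.5975  0.1124 -0.2579 -0.001  -0.004   0.      0.    ]
[[-0.7, 0.5], [0.3, -0.2], [0.4, -0.8], [-0.1, -0.1], [-0.1, -0.3], [0.1, 0.7], [0.1, -0.0], [-0.0, 0.2]] [[-0.8, 0.4], [-0.6, 1.1], [-0.0, -0.7], [1.5, 0.2], [0.1, 1.6], [-0.6, 0.1], [0.2, 0.1], [-0.5, -0.5], [-1.0, 0.6]]
scene [ 0.5964  0.1123 -0.273   0.      0.      0.0017  0.059 ]
[[-0.5, 1.4], [0.6, 0.4], [0.7, -0.2], [0.3, 0.4], [-0.5, 0.4], [-0.2, 1.0], [-0.2, 0.5], [-0.3, 0.6]] [[-0.4, -0.1], [-0.4, 0.6], [0.0, -1.2], [1.5, -0.2], [-0.1, 1.3], [-0.1, 0.0], [0.6, 0.0], [0.2, -0.6], [-0.7, 0.0]]
```

```bash
cat >> h.py <<'E'
cr=np.load("cr.npy")[:3]; col=np.load("poses.npy")[0]
def delta(pos,Rt):
    s=read_state(); R0=rot(s["tcp_rot"]); d=R0.inv().apply(np.array(pos)-s["tool_pos"]); w=(R0.inv()*Rt).as_rotvec(degrees=True)
    print("t",s["time_s"],"pos",np.round(s["tool_pos"],4),"gap",round(s["finger_gap"],4),"F",np.round(s["contact_force"],1),"M",np.round(s["wrist_torque"],2),"q",np.round(s["q"],2))
    print("d",np.round(d,4),"w",np.round(w,2),"rows",max(np.linalg.norm(d)/.0417,np.linalg.norm(w)/7.16).round(1))
def axes(x,z): x,z=np.array(x,float),np.array(z,float); return R.from_matrix(np.c_[x,np.cross(z,x),z])
RG=axes([-np.cos(col[2]),-np.sin(col[2]),0],[0,0,-1])
M=cradleR(cr[2]); RP=axes(-M.apply([1,0,0]),-M.apply([0,0,1]))
E
python3 - <<'E'
from h import *
print(proj("scene",col2w(col,np.array([[80,0,0],[0,0,0],[-80,0,0],[-102,0,0]])/1000)))
delta([col[0],col[1],0.16],RG)
E
```

```text
[[186.92183176 200.42378311]
 [212.92167582 198.81422772]
 [238.70169019 197.21828118]
 [245.75302548 196.78175877]]
t 0.1 pos [0.2059 0.5363 0.2305] gap 0.0859 F [-1.  -0.2  0.5] M [-0.01  0.01 -0.01] q [ 1.    0.18  1.61  0.    1.35 -0.21]
d [-0.5051 -0.6578  0.0713] w [-0.09 -0.   24.62] rows 20.0
```

>>> send_rows:
  moves:
    - {"dx": -0.505, "dy": -0.658, "dz": 0.071, "az": 24.6}
    - {"dx": -0.505, "dy": -0.658, "dz": 0.071, "az": 24.6}
    - {"dx": -0.505, "dy": -0.658, "dz": 0.071, "az": 24.6}
    - {"dx": -0.505, "dy": -0.658, "dz": 0.071, "az": 24.6}
    - {"dx": -0.505, "dy": -0.658, "dz": 0.071, "az": 24.6}

```text
invalid input at $.moves[0]: expected keys dx, dy, dz, ax, ay, az, claw
```

Run:
```python
from h import *
delta([col[0],col[1],0.16],RG)
```

```text
t 0.1 pos [0.2059 0.5363 0.2305] gap 0.0859 F [-1.  -0.2  0.5] M [-0.01  0.01 -0.01] q [ 1.    0.18  1.61  0.    1.35 -0.21]
d [-0.5051 -0.6578  0.0713] w [-0.09 -0.   24.62] rows 20.0
```

>>> send_rows:
  moves:
    - {"dx": -0.505, "dy": -0.658, "dz": 0.071, "ax": 0, "ay": 0, "az": 24.6, "claw": 0.055}
    - {"dx": -0.505, "dy": -0.658, "dz": 0.071, "ax": 0, "ay": 0, "az": 24.6, "claw": 0.055}
    - {"dx": -0.505, "dy": -0.658, "dz": 0.071, "ax": 0, "ay": 0, "az": 24.6, "claw": 0.055}
    - {"dx": -0.505, "dy": -0.658, "dz": 0.071, "ax": 0, "ay": 0, "az": 24.6, "claw": 0.055}
    - {"dx": -0.505, "dy": -0.658, "dz": 0.071, "ax": 0, "ay": 0, "az": 24.6, "claw": 0.055}

```text
time_s: 0.52
tool_pos: [0.2647, 0.3359, 0.2128]
tcp_rot: [-0.0, 0.389, 0.921, -0.0]
contact_force: [1.1, -0.3, 1.0]
finger_gap: 0.0554
```

Run:
```python
from h import *
delta([col[0],col[1],0.16],RG)
```

```text
t 0.5167 pos [0.2647 0.3359 0.2128] gap 0.0554 F [ 1.1 -0.3  1. ] M [-0.01 -0.05  0.01] q [ 0.62 -0.15  1.98 -0.    1.31 -0.15]
d [-0.5493 -0.2887  0.0531] w [-0.04  0.   -0.1 ] rows 14.9
```

>>> send_rows:
  moves:
    - {"dx": -0.549, "dy": -0.289, "dz": 0.053, "ax": 0, "ay": 0, "az": 0, "claw": 0.055}
    - {"dx": -0.549, "dy": -0.289, "dz": 0.053, "ax": 0, "ay": 0, "az": 0, "claw": 0.055}
    - {"dx": -0.549, "dy": -0.289, "dz": 0.053, "ax": 0, "ay": 0, "az": 0, "claw": 0.055}
    - {"dx": -0.549, "dy": -0.289, "dz": 0.053, "ax": 0, "ay": 0, "az": 0, "claw": 0.055}
    - {"dx": -0.549, "dy": -0.289, "dz": 0.053, "ax": 0, "ay": 0, "az": 0, "claw": 0.055}

```text
time_s: 0.93
tool_pos: [0.3242, 0.1371, 0.1956]
tcp_rot: [0.0, 0.387, 0.922, 0.0]
contact_force: [1.6, -0.3, -0.5]
finger_gap: 0.0549
```

Run:
```python
from h import *
delta([col[0],col[1],0.16],RG)
```

```text
t 0.9333 pos [0.3242 0.1371 0.1956] gap 0.0549 F [ 1.6 -0.3 -0.5] M [-0.01 -0.03  0.06] q [ 0.06 -0.34  2.16  0.    1.32 -0.72]
d [-0.3648 -0.1936  0.0356] w [0.02 0.02 0.06] rows 9.9
```

>>> send_rows:
  moves:
    - {"dx": -0.365, "dy": -0.194, "dz": 0.036, "ax": 0, "ay": 0, "az": 0, "claw": 0.055}
    - {"dx": -0.365, "dy": -0.194, "dz": 0.036, "ax": 0, "ay": 0, "az": 0, "claw": 0.055}
    - {"dx": -0.365, "dy": -0.194, "dz": 0.036, "ax": 0, "ay": 0, "az": 0, "claw": 0.055}
    - {"dx": -0.365, "dy": -0.194, "dz": 0.036, "ax": 0, "ay": 0, "az": 0, "claw": 0.055}
    - {"dx": -0.365, "dy": -0.194, "dz": 0.036, "ax": 0, "ay": 0, "az": 0, "claw": 0.055}

```text
time_s: 1.35
tool_pos: [0.3829, -0.0625, 0.1776]
tcp_rot: [0.0, 0.388, 0.922, 0.0]
contact_force: [1.1, 0.5, 0.2]
finger_gap: 0.0547
```

Run:
```python
from h import *
delta([col[0],col[1],0.10],RG)
```

```text
t 1.35 pos [ 0.3829 -0.0625  0.1776] gap 0.0547 F [1.1 0.5 0.2] M [ 0.08 -0.03 -0.01] q [-0.47 -0.21  2.1   0.    1.24 -1.24]
d [-0.1813 -0.0956  0.0776] w [ 0.02  0.03 -0.02] rows 5.3
```

>>> send_rows:
  moves:
    - {"dx": -0.181, "dy": -0.096, "dz": 0.078, "ax": 0, "ay": 0, "az": 0, "claw": 0.055}
    - {"dx": -0.181, "dy": -0.096, "dz": 0.078, "ax": 0, "ay": 0, "az": 0, "claw": 0.055}
    - {"dx": -0.181, "dy": -0.096, "dz": 0.078, "ax": 0, "ay": 0, "az": 0, "claw": 0.055}
    - {"dx": -0.181, "dy": -0.096, "dz": 0.078, "ax": 0, "ay": 0, "az": 0, "claw": 0.055}
    - {"dx": -0.181, "dy": -0.096, "dz": 0.078, "ax": 0, "ay": 0, "az": 0, "claw": 0.055}

```text
time_s: 1.77
tool_pos: [0.438, -0.2489, 0.1024]
tcp_rot: [-0.0, 0.388, 0.922, 0.0]
contact_force: [1.1, 0.5, 0.8]
finger_gap: 0.0548
```

>>> send_rows:
  moves:
    - {"dx": -0.01, "dy": -0.005, "dz": 0.004, "ax": 0, "ay": 0, "az": 0, "claw": 0.055}
    - {"dx": -0.01, "dy": -0.005, "dz": 0.004, "ax": 0, "ay": 0, "az": 0, "claw": 0.055}

```text
time_s: 1.93
tool_pos: [0.4411, -0.2598, 0.0979]
tcp_rot: [-0.001, 0.389, 0.921, 0.0]
contact_force: [0.3, 0.9, 0.1]
finger_gap: 0.0551
```

Run:
```python
from h import *
delta([col[0],col[1],0.004],RG)
im=read_camera("top"); cv2.imwrite("pics/top1.png",im[:,:,::-1])
im=read_camera("scene"); cv2.imwrite("pics/scene1.png",im[:,:,::-1])
t=cv2.imread("pics/top1.png")[120:270,250:400];s=cv2.imread("pics/scene1.png")[130:280,150:300]
cv2.imwrite("pics/p1.png",np.hstack([cv2.resize(t,(400,400)),cv2.resize(s,(400,400))]))
```

```text
t 1.9333 pos [ 0.4411 -0.2598  0.0979] gap 0.0551 F [0.3 0.9 0.1] M [ 0.01  0.   -0.  ] q [-0.76  0.21  1.87 -0.    1.06 -1.54]
d [0.0002 0.0008 0.0939] w [-0.02 -0.14 -0.16] rows 2.3
```

View pics/p1.png

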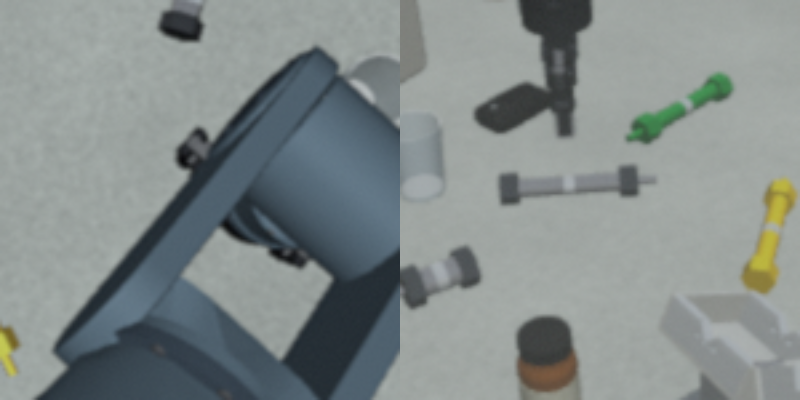

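The view shows the fingers above the column's middle band in the scene camera. I'm descending and gripping.

>>> send_rows:
  moves:
    - {"dx": 0, "dy": 0.001, "dz": 0.04, "ax": 0, "ay": 0, "az": 0, "claw": 0.055}
    - {"dx": 0, "dy": 0.001, "dz": 0.07, "ax": 0, "ay": 0, "az": 0, "claw": 0.055}
    - {"dx": 0, "dy": 0.001, "dz": 0.085, "ax": 0, "ay": 0, "az": 0, "claw": 0.055}
    - {"dx": 0, "dy": 0.001, "dz": 0.093, "ax": 0, "ay": 0, "az": 0, "claw": 0.055}
    - {"dx": 0, "dy": 0.001, "dz": 0.093, "ax": 0, "ay": 0, "az": 0, "claw": 0.055}

```text
time_s: 2.45
tool_pos: [0.4414, -0.2547, 0.0057]
tcp_rot: [-0.001, 0.387, 0.922, 0.001]
contact_force: [0.2, -0.3, 0.4]
finger_gap: 0.055
```

>>> send_rows:
  moves:
    - {"dx": 0, "dy": 0, "dz": 0, "ax": 0, "ay": 0, "az": 0, "claw": 0.01}
    - {"dx": 0, "dy": 0, "dz": 0, "ax": 0, "ay": 0, "az": 0, "claw": 0.01}
    - {"dx": 0, "dy": 0, "dz": 0, "ax": 0, "ay": 0, "az": 0, "claw": 0.01}
    - {"dx": 0, "dy": 0, "dz": 0, "ax": 0, "ay": 0, "az": 0, "claw": 0.01}
    - {"dx": 0, "dy": 0, "dz": 0, "ax": 0, "ay": 0, "az": 0, "claw": 0.01}
  squeeze: 60

```text
time_s: 2.87
tool_pos: [0.4433, -0.2579, 0.0087]
tcp_rot: [0.001, 0.387, 0.922, -0.001]
contact_force: [-1.8, 1.9, 8.2]
finger_gap: 0.0195
```

Run:
```python
from h import *
delta([col[0],col[1],0.13],RG)
```

```text
t 2.8667 pos [ 0.4433 -0.2579  0.0087] gap 0.0195 F [-1.8  1.9  8.2] M [0.23 0.43 0.09] q [-0.76  0.37  1.9  -0.    0.87 -1.53]
d [ 0.0003 -0.0021 -0.1213] w [-0.01  0.17  0.05] rows 2.9
```

The gap of 19.5 mm with an upward push means the pads caught the tube above its axis. I'll reopen, go lower and regrip.

>>> send_rows:
  moves:
    - {"dx": 0, "dy": 0, "dz": 0, "ax": 0, "ay": 0, "az": 0, "claw": 0.045}
    - {"dx": 0, "dy": 0, "dz": 0, "ax": 0, "ay": 0, "az": 0, "claw": 0.045}
    - {"dx": 0, "dy": 0, "dz": 0, "ax": 0, "ay": 0, "az": 0, "claw": 0.045}
  squeeze: 40

```text
time_s: 3.12
tool_pos: [0.4427, -0.2573, 0.0072]
tcp_rot: [0.001, 0.388, 0.922, -0.0]
contact_force: [1.0, -0.1, 0.4]
finger_gap: 0.045
```

Run:
```python
from h import *
delta([col[0],col[1],0.0],RG)
im=read_camera("scene"); cv2.imwrite("pics/s2.png",cv2.resize(im[150:240,160:280,::-1],None,fx=6,fy=6,interpolation=cv2.INTER_CUBIC))
```

```text
t 3.1167 pos [ 0.4427 -0.2573  0.0072] gap 0.045 F [ 1.  -0.1  0.4] M [ 0.   -0.01  0.  ] q [-0.76  0.37  1.9   0.    0.87 -1.53]
d [-0.0003 -0.0021  0.0072] w [0.01 0.07 0.02] rows 0.2
```

View pics/s2.png

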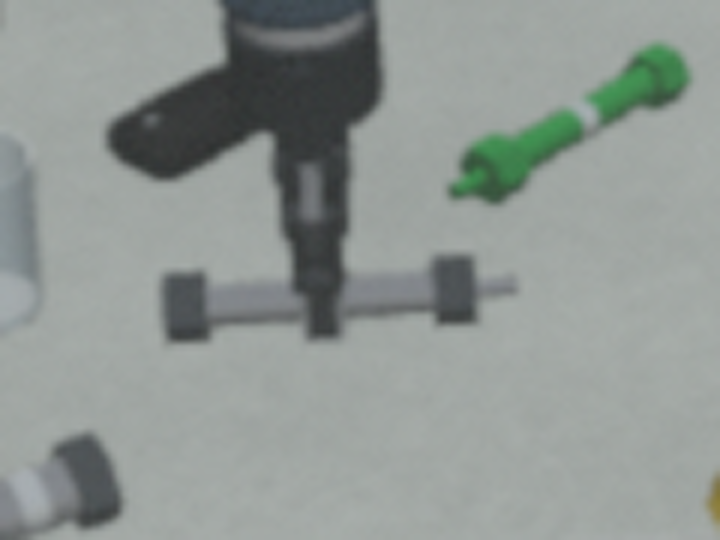

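>>> send_rows:
  moves:
    - {"dx": 0, "dy": -0.001, "dz": 0.004, "ax": 0, "ay": 0, "az": 0, "claw": 0.045}
    - {"dx": 0, "dy": -0.001, "dz": 0.005, "ax": 0, "ay": 0, "az": 0, "claw": 0.045}
    - {"dx": 0, "dy": -0.001, "dz": 0.005, "ax": 0, "ay": 0, "az": 0, "claw": 0.045}

```text
time_s: 3.42
tool_pos: [0.4412, -0.2574, 0.001]
tcp_rot: [-0.001, 0.388, 0.922, 0.0]
contact_force: [-0.6, 0.6, 0.1]
finger_gap: 0.0451
```

>>> send_rows:
  moves:
    - {"dx": 0, "dy": 0, "dz": 0, "ax": 0, "ay": 0, "az": 0, "claw": 0.012}
    - {"dx": 0, "dy": 0, "dz": 0, "ax": 0, "ay": 0, "az": 0, "claw": 0.012}
    - {"dx": 0, "dy": 0, "dz": 0, "ax": 0, "ay": 0, "az": 0, "claw": 0.012}
    - {"dx": 0, "dy": 0, "dz": 0, "ax": 0, "ay": 0, "az": 0, "claw": 0.012}
    - {"dx": 0, "dy": 0, "dz": 0, "ax": 0, "ay": 0, "az": 0, "claw": 0.012}
  squeeze: 40

```text
time_s: 3.83
tool_pos: [0.4417, -0.2576, 0.0016]
tcp_rot: [0.0, 0.388, 0.922, 0.0]
contact_force: [0.1, 1.4, 0.7]
finger_gap: 0.0211
```

>>> send_rows:
  moves:
    - {"dx": 0, "dy": 0, "dz": 0, "ax": 0, "ay": 0, "az": 0, "claw": 0.008}
    - {"dx": 0, "dy": 0, "dz": 0, "ax": 0, "ay": 0, "az": 0, "claw": 0.008}
    - {"dx": 0, "dy": 0, "dz": -0.01, "ax": 0, "ay": 0, "az": 0, "claw": 0.008}
    - {"dx": 0, "dy": 0, "dz": -0.04, "ax": 0, "ay": 0, "az": 0, "claw": 0.008}
    - {"dx": 0, "dy": 0, "dz": -0.07, "ax": 0, "ay": 0, "az": 0, "claw": 0.008}
  squeeze: 70

```text
time_s: 4.25
tool_pos: [0.4397, -0.2561, 0.0708]
tcp_rot: [-0.003, 0.388, 0.922, 0.001]
contact_force: [0.7, -0.2, -3.3]
finger_gap: 0.02
```

Run:
```python
from h import *
delta([col[0],col[1],0.12],RG)
im=read_camera("scene"); cv2.imwrite("pics/s3.png",cv2.resize(im[120:230,160:280,::-1],None,fx=5,fy=5,interpolation=cv2.INTER_CUBIC))
```

```text
t 4.25 pos [ 0.4397 -0.2561  0.0708] gap 0.02 F [ 0.7 -0.2 -3.3] M [-0.06 -0.05  0.02] q [-0.76  0.25  1.89 -0.    1.01 -1.54]
d [-0.0029 -0.0008 -0.0492] w [-0.02 -0.32  0.02] rows 1.2
```

View pics/s3.png

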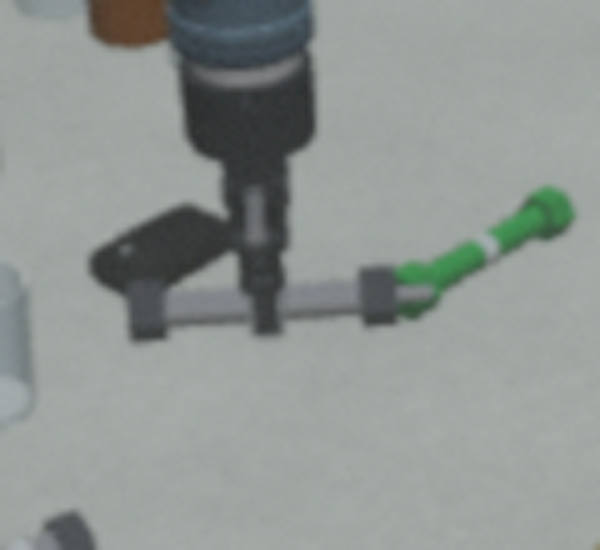

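Lifted, held level. Next I move up and over the cradle, turning to the slope.

```bash
cat >> h.py <<'E'
AX=0.0145  # axis behind TCP
def place(x,y,z,ex=0.0):  # column origin in cradle coords (m)
    return cr2w(cr,[x-0.0008,y,z-AX])[0]
E
python3 - <<'E'
from h import *
p=place(0.002,0,0.09); print(p); delta(p,RP)
E
```

```text
[0.56639768 0.12072307 0.19850571]
t 4.3 pos [ 0.4436 -0.2594  0.0777] gap 0.0197 F [ 4.4 -2.  -0.1] M [-0.16 -0.36  0.02] q [-0.76  0.24  1.88 -0.    1.01 -1.54]
d [ 0.185   0.3537 -0.1218] w [ -6.91 -24.86 -29.81] rows 10.0
```

>>> send_rows:
  moves:
    - {"dx": 0, "dy": 0, "dz": -0.04, "ax": 0, "ay": 0, "az": 0, "claw": 0.008}
    - {"dx": 0, "dy": 0, "dz": -0.08, "ax": 0, "ay": 0, "az": 0, "claw": 0.008}
    - {"dx": 0, "dy": 0.02, "dz": -0.11, "ax": 0, "ay": 0, "az": 0, "claw": 0.008}
    - {"dx": 0.02, "dy": 0.05, "dz": -0.122, "ax": -1, "ay": -4, "az": -5, "claw": 0.008}
    - {"dx": 0.04, "dy": 0.085, "dz": -0.122, "ax": -2, "ay": -7, "az": -9, "claw": 0.008}

```text
time_s: 4.72
tool_pos: [0.4769, -0.1715, 0.1982]
tcp_rot: [0.068, 0.313, 0.947, -0.009]
contact_force: [2.4, 0.7, -4.8]
finger_gap: 0.02
```

Run:
```python
from h import *
p=place(0.002,0,0.09);  delta(p,RP)
```

```text
t 4.7167 pos [ 0.4769 -0.1715  0.1982] gap 0.02 F [ 2.4  0.7 -4.8] M [ 0.16  0.06 -0.03] q [-0.59 -0.04  1.92  0.02  1.13 -1.53]
d [ 0.1016  0.2881 -0.0067] w [ -4.75 -17.56 -20.8 ] rows 7.3
```

>>> send_rows:
  moves:
    - {"dx": 0.02, "dy": 0.036, "dz": -0.001, "ax": -0.6, "ay": -2.4, "az": -3, "claw": 0.008}
    - {"dx": 0.03, "dy": 0.072, "dz": -0.002, "ax": -1.2, "ay": -5, "az": -6, "claw": 0.008}
    - {"dx": 0.04, "dy": 0.108, "dz": -0.003, "ax": -1.8, "ay": -7.5, "az": -9, "claw": 0.008}
    - {"dx": 0.052, "dy": 0.144, "dz": -0.003, "ax": -2.4, "ay": -10, "az": -12, "claw": 0.008}
    - {"dx": 0.065, "dy": 0.18, "dz": -0.004, "ax": -3, "ay": -12, "az": -14.5, "claw": 0.008}

```text
time_s: 5.13
tool_pos: [0.5285, 0.0157, 0.1938]
tcp_rot: [0.169, 0.186, 0.968, -0.023]
contact_force: [-0.1, 0.1, -4.4]
finger_gap: 0.0202
```

Run:
```python
from h import *
p=place(0.002,0,0.09);  delta(p,RP)
```

```text
t 5.1333 pos [0.5285 0.0157 0.1938] gap 0.0202 F [-0.1  0.1 -4.4] M [ 0.06  0.33 -0.  ] q [-0.16 -0.09  2.01 -0.07  0.89 -1.32]
d [ 0.0023  0.1117 -0.0037] w [-1.53 -6.14 -6.26] rows 2.7
```

>>> send_rows:
  moves:
    - {"dx": 0.001, "dy": 0.035, "dz": -0.001, "ax": -0.5, "ay": -2, "az": -2, "claw": 0.008}
    - {"dx": 0.001, "dy": 0.07, "dz": -0.002, "ax": -1, "ay": -4, "az": -4, "claw": 0.008}
    - {"dx": 0.002, "dy": 0.1, "dz": -0.003, "ax": -1.5, "ay": -6.1, "az": -6.2, "claw": 0.008}
    - {"dx": 0.002, "dy": 0.112, "dz": -0.004, "ax": -1.5, "ay": -6.1, "az": -6.2, "claw": 0.008}
    - {"dx": 0.002, "dy": 0.112, "dz": -0.004, "ax": -1.5, "ay": -6.1, "az": -6.2, "claw": 0.008}

```text
time_s: 5.55
tool_pos: [0.567, 0.1217, 0.1986]
tcp_rot: [0.22, 0.129, 0.967, -0.029]
contact_force: [-0.5, -0.4, -4.2]
finger_gap: 0.0199
```

```bash
python3 - <<'E'
from h import *
p=place(0.002,0,0.03);  delta(p,RP)
for n in("top","scene"):
    cv2.imwrite(f"pics/{n}4.png",read_camera(n)[:,:,::-1])
E
python3 crop.py pics/scene4.png 210 190 130 100 6 pics/g4.png; python3 crop.py pics/top4.png 100 80 130 100 6 pics/g5.png
```

```text
t 5.55 pos [0.567  0.1217 0.1986] gap 0.0199 F [-0.5 -0.4 -4.2] M [ 0.14  0.48 -0.  ] q [ 0.09 -0.01  1.95 -0.21  0.79 -1.1 ]
d [ 0.0001 -0.0011  0.0599] w [ 0.02 -0.18 -0.  ] rows 1.4
```

View pics/g4.png

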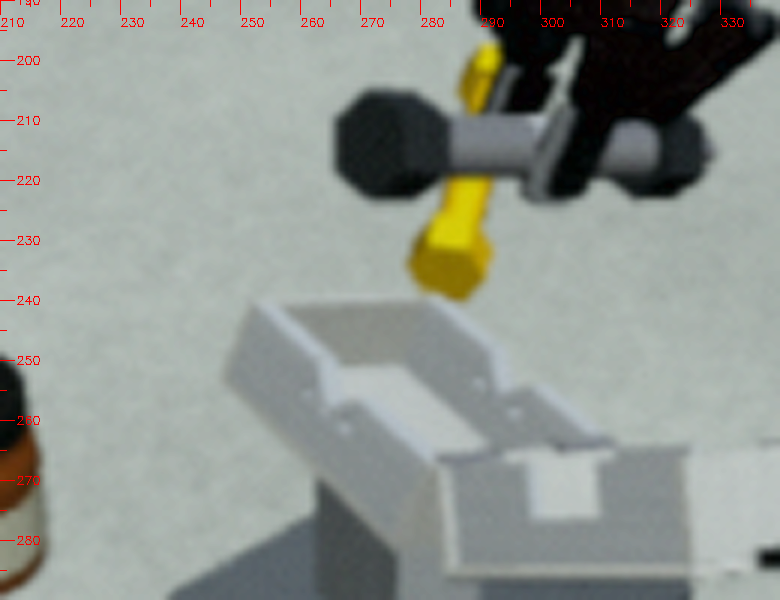

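View pics/g5.png

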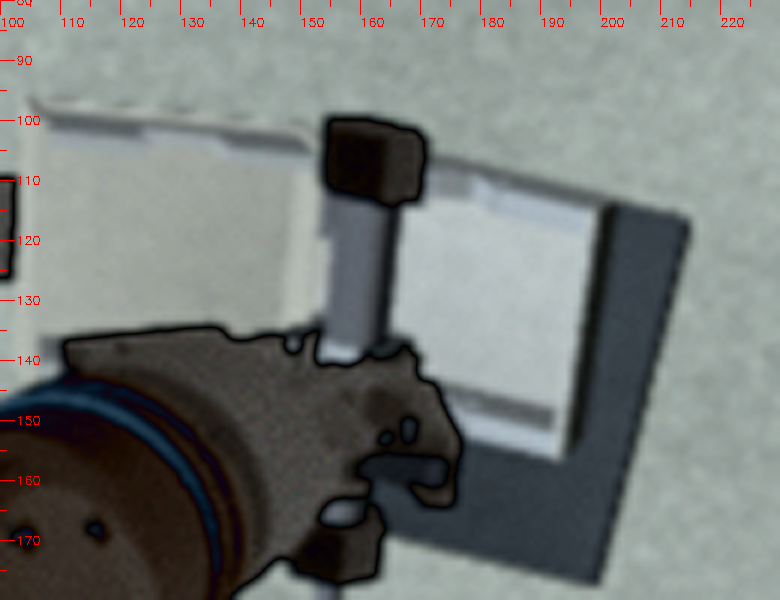

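```bash
cat > ov.py <<'E'
# overlay predicted column held in hand
from h import *
import sys
n,f,x,y,w,h,k,o=sys.argv[1:9]; x,y,w,h,k=map(int,(x,y,w,h,k))
s=read_state(); Rt=rot(s["tcp_rot"])
pitch=float(sys.argv[9]) if len(sys.argv)>9 else 0
org=s["tool_pos"]+Rt.apply([-0.0008,0,-AX])
Rc=Rt*R.from_matrix(np.diag([-1,1,-1.]))*R.from_euler('y',pitch)
im=cv2.resize(cv2.imread(f)[y:y+h,x:x+w],None,fx=k,fy=k,interpolation=cv2.INTER_CUBIC)
a=np.linspace(0,2*np.pi,40)
def poly(P,c):
    u=((proj(n,org+Rc.apply(P))+0.5-[x,y])*k).astype(np.int32); cv2.polylines(im,[u.reshape(-1,1,2)],False,c,1)
for X,r in((.08,.016),(.058,.011),(-.058,.011),(-.08,.016),(-.102,.005)):
    poly(np.c_[np.full(40,X),r*np.cos(a),r*np.sin(a)],(0,0,255))
poly(np.array([[.08,0,0],[-.102,0,0]]),(0,255,0))
cv2.imwrite(o,im)
E
python3 ov.py scene pics/scene4.png 250 190 90 60 8 pics/o1.png; python3 ov.py top pics/top4.png 130 85 70 100 6 pics/o2.png
python3 -c "
import cv2,numpy as np
a=cv2.imread('pics/o1.png');b=cv2.imread('pics/o2.png');cv2.imwrite('pics/o1.png',a);cv2.imwrite('pics/o2.png',b)"
```

```text
(no output)
```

View pics/o1.png

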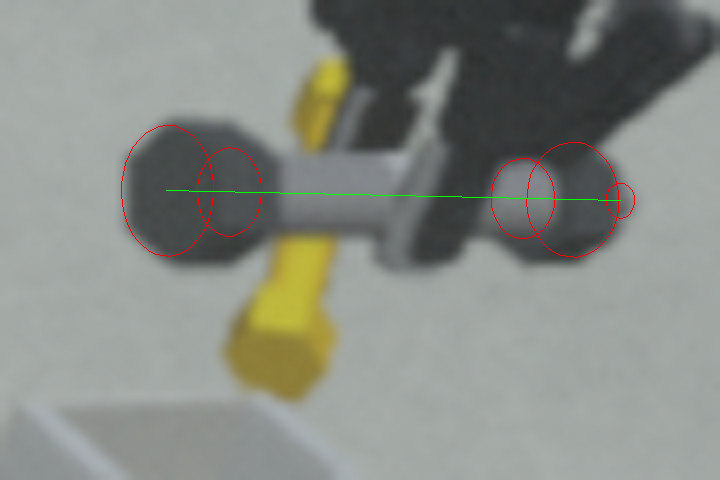

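View pics/o2.png

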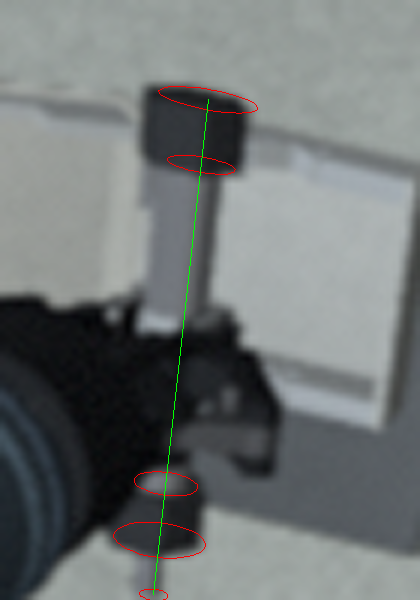

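```bash
python3 - <<'E'
from h import *
p=place(0.002,0,0.09);  delta(p,RP)
for n in("top","scene"):
    cv2.imwrite(f"pics/{n}5.png",read_camera(n)[:,:,::-1])
    delta(p,RP)
E
python3 ov.py scene pics/scene5.png 250 190 90 60 8 pics/o3.png; python3 ov.py top pics/top5.png 130 85 70 100 6 pics/o4.png
```

```text
t 5.65 pos [0.5668 0.1192 0.1984] gap 0.0198 F [-0.1 -0.7 -4.9] M [0.12 0.46 0.04] q [ 0.09 -0.01  1.95 -0.21  0.79 -1.1 ]
d [ 0.0007  0.0014 -0.0004] w [-0.1  -0.22 -0.11] rows 0.0
t 5.7 pos [0.5669 0.1184 0.1985] gap 0.0198 F [-0.2 -1.5 -5.1] M [ 0.11  0.52 -0.02] q [ 0.09 -0.01  1.95 -0.21  0.79 -1.1 ]
d [ 0.001   0.0021 -0.0005] w [-0.12 -0.2  -0.18] rows 0.1
t 5.75 pos [0.5671 0.118  0.1986] gap 0.0198 F [-1.1 -0.5 -3.6] M [0.1  0.44 0.02] q [ 0.08 -0.01  1.95 -0.21  0.79 -1.1 ]
d [ 0.0013  0.0024 -0.0005] w [-0.13 -0.18 -0.23] rows 0.1
```

View pics/o3.png

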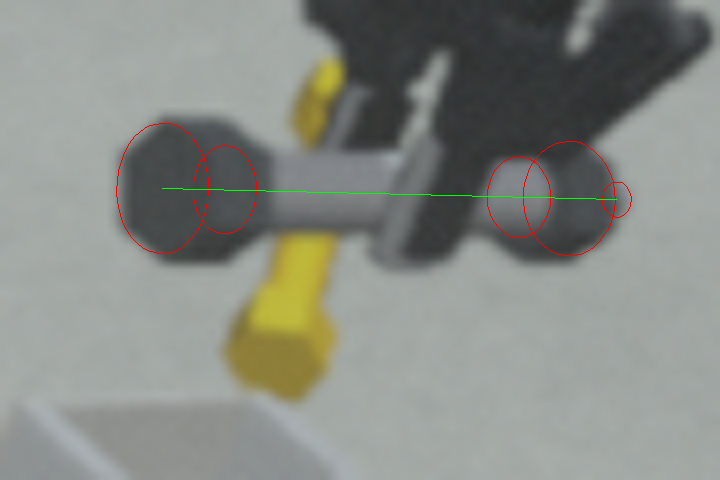

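View pics/o4.png

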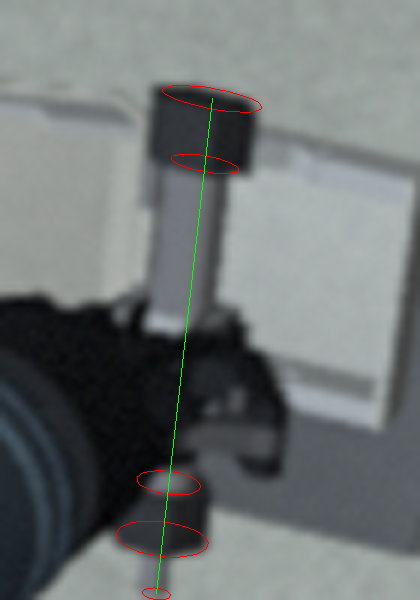

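>>> send_rows:
  moves:
    - {"dx": 0, "dy": 0, "dz": 0.02, "ax": 0, "ay": 0, "az": 0, "claw": 0.008}
    - {"dx": 0, "dy": 0, "dz": 0.045, "ax": 0, "ay": 0, "az": 0, "claw": 0.008}
    - {"dx": 0, "dy": 0, "dz": 0.065, "ax": 0, "ay": 0, "az": 0, "claw": 0.008}
    - {"dx": 0, "dy": 0, "dz": 0.065, "ax": 0, "ay": 0, "az": 0, "claw": 0.008}
    - {"dx": 0, "dy": 0, "dz": 0.065, "ax": 0, "ay": 0, "az": 0, "claw": 0.008}

```text
time_s: 6.17
tool_pos: [0.5939, 0.1099, 0.1391]
tcp_rot: [0.219, 0.132, 0.966, -0.03]
contact_force: [-0.0, 0.3, -3.7]
finger_gap: 0.02
```

>>> send_rows:
  moves:
    - {"dx": 0, "dy": 0, "dz": 0, "ax": 0, "ay": 0, "az": 0, "claw": 0.008}
    - {"dx": 0, "dy": 0, "dz": 0, "ax": 0, "ay": 0, "az": 0, "claw": 0.008}
    - {"dx": 0, "dy": 0, "dz": 0, "ax": 0, "ay": 0, "az": 0, "claw": 0.008}
    - {"dx": 0, "dy": 0, "dz": 0, "ax": 0, "ay": 0, "az": 0, "claw": 0.008}

```text
time_s: 6.5
tool_pos: [0.5953, 0.1116, 0.1419]
tcp_rot: [0.221, 0.131, 0.966, -0.029]
contact_force: [-0.0, -0.1, -4.1]
finger_gap: 0.0195
```

```bash
python3 - <<'E'
from h import *
p=place(0.002,0,0.0)
for n in("top","scene"):
    cv2.imwrite(f"pics/{n}6.png",read_camera(n)[:,:,::-1])
    delta(p,RP)
E
python3 ov.py scene pics/scene6.png 235 215 90 70 8 pics/o5.png; python3 ov.py top pics/top6.png 130 85 80 100 6 pics/o6.png
```

```text
t 6.55 pos [0.5952 0.1116 0.1416] gap 0.0196 F [-0.4 -0.6 -3.9] M [ 0.15  0.48 -0.04] q [ 0.07  0.13  1.93 -0.23  0.66 -1.08]
d [0.0024 0.0012 0.0256] w [-0.04 -0.02 -0.19] rows 0.6
t 6.6 pos [0.5951 0.1116 0.1413] gap 0.0196 F [ 0.7  0.  -4.1] M [ 0.14  0.47 -0.04] q [ 0.07  0.13  1.93 -0.23  0.66 -1.08]
d [0.0022 0.0012 0.0254] w [-0.04 -0.04 -0.18] rows 0.6
```

View pics/o5.png

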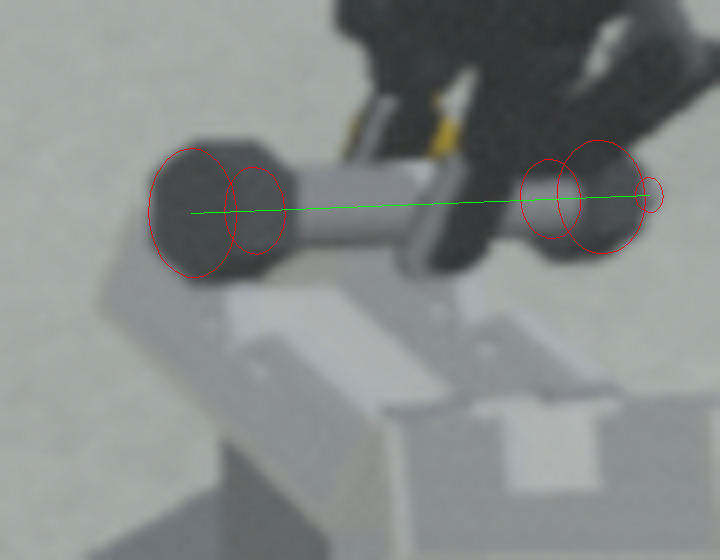

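View pics/o6.png

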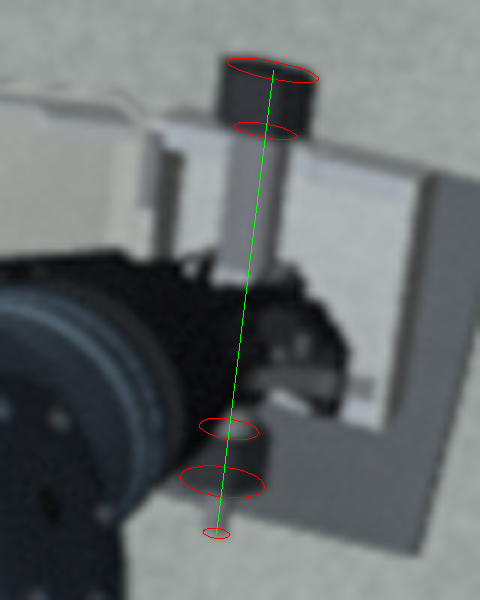

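>>> send_rows:
  moves:
    - {"dx": 0.003, "dy": 0.001, "dz": 0.01, "ax": 0, "ay": 0, "az": 0, "claw": 0.008}
    - {"dx": 0.004, "dy": 0.001, "dz": 0.016, "ax": 0, "ay": 0, "az": 0, "claw": 0.008}
    - {"dx": 0.004, "dy": 0.001, "dz": 0.019, "ax": 0, "ay": 0, "az": 0, "claw": 0.008}
    - {"dx": 0.004, "dy": 0.001, "dz": 0.019, "ax": 0, "ay": 0, "az": 0, "claw": 0.008}
    - {"dx": 0.004, "dy": 0.001, "dz": 0.019, "ax": 0, "ay": 0, "az": 0, "claw": 0.008}

```text
time_s: 7.02
tool_pos: [0.5993, 0.1111, 0.1208]
tcp_rot: [0.22, 0.131, 0.966, -0.03]
contact_force: [0.1, -0.7, -3.2]
finger_gap: 0.0196
```

```bash
python3 - <<'E'
from h import *
delta(place(0.00,0,0.0),RP)
cv2.imwrite(f"pics/scene7.png",read_camera("scene")[:,:,::-1])
cv2.imwrite(f"pics/top7.png",read_camera("top")[:,:,::-1])
delta(place(0.00,0,0.0),RP)
E
python3 ov.py scene pics/scene7.png 235 215 90 70 8 pics/o7.png;python3 ov.py top pics/top7.png 130 85 80 100 6 pics/o8.png
```

```text
t 7.0167 pos [0.5993 0.1111 0.1208] gap 0.0196 F [ 0.1 -0.7 -3.2] M [0.15 0.47 0.03] q [ 0.06  0.18  1.93 -0.24  0.62 -1.07]
d [-0.0009  0.0006  0.0052] w [-0.1  -0.18 -0.18] rows 0.1
t 7.1167 pos [0.5997 0.1112 0.1217] gap 0.0194 F [ 1.2 -0.4 -4.3] M [0.2  0.44 0.03] q [ 0.06  0.17  1.93 -0.24  0.62 -1.07]
d [-0.0002  0.0004  0.0057] w [-0.07 -0.1  -0.19] rows 0.1
```

View pics/o7.png

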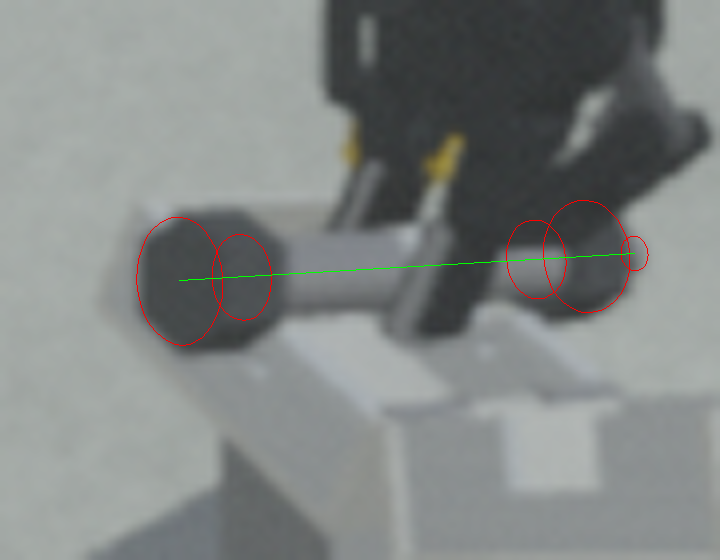

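View pics/o8.png

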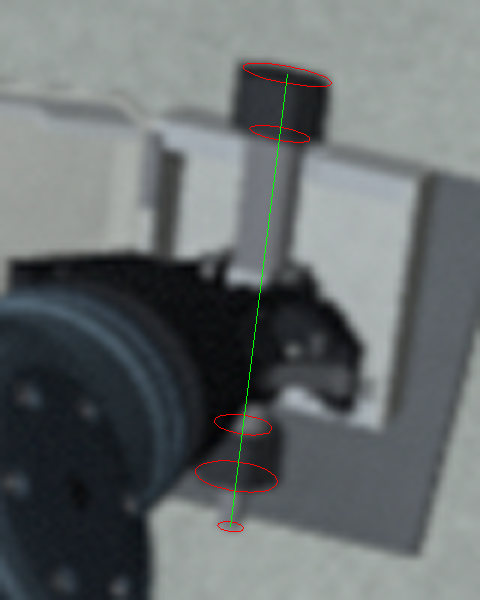

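>>> send_rows:
  moves:
    - {"dx": -0.002, "dy": 0, "dz": 0.002, "ax": 0, "ay": 0, "az": 0, "claw": 0.008}
    - {"dx": -0.002, "dy": 0, "dz": 0.003, "ax": 0, "ay": 0, "az": 0, "claw": 0.008}
    - {"dx": -0.002, "dy": 0, "dz": 0.004, "ax": 0, "ay": 0, "az": 0, "claw": 0.008}
    - {"dx": -0.002, "dy": 0, "dz": 0.005, "ax": 0, "ay": 0, "az": 0, "claw": 0.008}
    - {"dx": -0.002, "dy": 0, "dz": 0.005, "ax": 0, "ay": 0, "az": 0, "claw": 0.008}

```text
time_s: 7.53
tool_pos: [0.6034, 0.1101, 0.1178]
tcp_rot: [0.22, 0.131, 0.966, -0.03]
contact_force: [-0.2, 0.1, -5.5]
finger_gap: 0.0201
```

Run:
```python
from h import *
delta(place(0.002,0,0.0),RP)
```

```text
t 7.5333 pos [0.6034 0.1101 0.1178] gap 0.0201 F [-0.2  0.1 -5.5] M [ 0.09  0.51 -0.03] q [ 0.06  0.19  1.93 -0.25  0.62 -1.07]
d [-0.0005  0.0006  0.0006] w [-0.08 -0.12 -0.19] rows 0.0
```

>>> send_rows:
  moves:
    - {"dx": 0, "dy": 0, "dz": 0.001, "ax": 0, "ay": 0, "az": 0, "claw": 0.008}
    - {"dx": 0, "dy": 0, "dz": 0.0015, "ax": 0, "ay": 0, "az": 0, "claw": 0.008}
    - {"dx": 0, "dy": 0, "dz": 0.002, "ax": 0, "ay": 0, "az": 0, "claw": 0.008}
    - {"dx": 0, "dy": 0, "dz": 0.002, "ax": 0, "ay": 0, "az": 0, "claw": 0.008}

```text
time_s: 7.87
tool_pos: [0.6039, 0.1097, 0.1172]
tcp_rot: [0.22, 0.131, 0.966, -0.03]
contact_force: [-11.3, -2.5, 8.3]
finger_gap: 0.0195
```

Run:
```python
from h import *
delta(place(0.002,0,0.0),RP)
```

```text
t 7.8667 pos [0.6039 0.1097 0.1172] gap 0.0195 F [-11.3  -2.5   8.3] M [-0.35  1.2  -0.26] q [ 0.06  0.19  1.92 -0.25  0.62 -1.07]
d [-0.0002  0.0008 -0.0002] w [-0.13 -0.12 -0.17] rows 0.0
```

```bash
python3 - <<'E'
from h import *
cv2.imwrite(f"pics/scene8.png",read_camera("scene")[:,:,::-1])
cv2.imwrite(f"pics/top8.png",read_camera("top")[:,:,::-1])
delta(place(0.002,0,0.0),RP)
E
cat > ov2.py <<'E'
# overlay ideal column in cradle at x0
from h import *
import sys
n,f,x,y,w,h,k,o,x0=sys.argv[1:10]; x,y,w,h,k=map(int,(x,y,w,h,k)); x0=float(x0)
im=cv2.resize(cv2.imread(f)[y:y+h,x:x+w],None,fx=k,fy=k,interpolation=cv2.INTER_CUBIC)
a=np.linspace(0,2*np.pi,40)
def poly(P,c):
    u=((proj(n,cr2w(cr,P+[x0,0,0]))+0.5-[x,y])*k).astype(np.int32); cv2.polylines(im,[u.reshape(-1,1,2)],False,c,1)
for X,r in((.08,.016),(.058,.016),(-.058,.016),(-.08,.016),(-.102,.005)):
    poly(np.c_[np.full(40,X),r*np.cos(a),r*np.sin(a)],(0,0,255))
for t in np.deg2rad([0,90,180,270]): poly(np.array([[.058,.011*np.cos(t),.011*np.sin(t)],[-.058,.011*np.cos(t),.011*np.sin(t)]]),(0,255,0))
cv2.imwrite(o,im)
E
python3 ov2.py scene pics/scene8.png 235 215 90 70 8 pics/o9.png 0.002;python3 ov2.py top pics/top8.png 130 85 80 100 6 pics/o10.png 0.002
```

```text
t 7.9667 pos [0.6039 0.1097 0.1172] gap 0.0201 F [-11.   -2.1   7.3] M [-0.24  1.15 -0.24] q [ 0.06  0.19  1.92 -0.25  0.62 -1.07]
d [-0.0002  0.0008 -0.0002] w [-0.12 -0.11 -0.17] rows 0.0
```

View pics/o9.png

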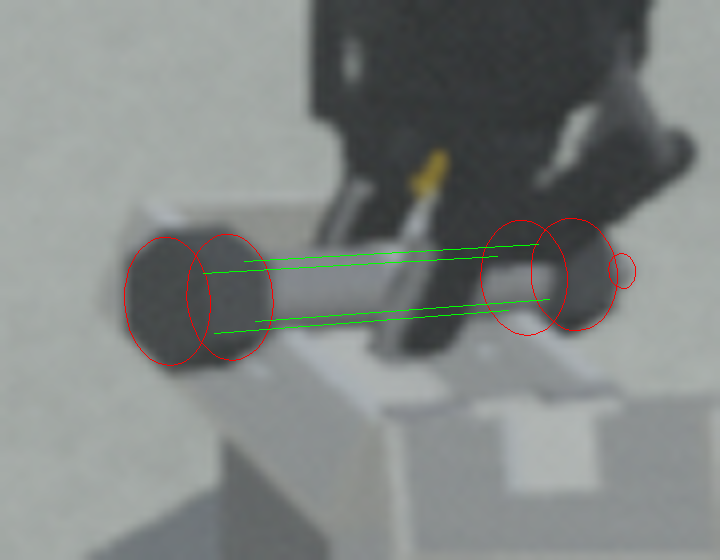

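View pics/o10.png

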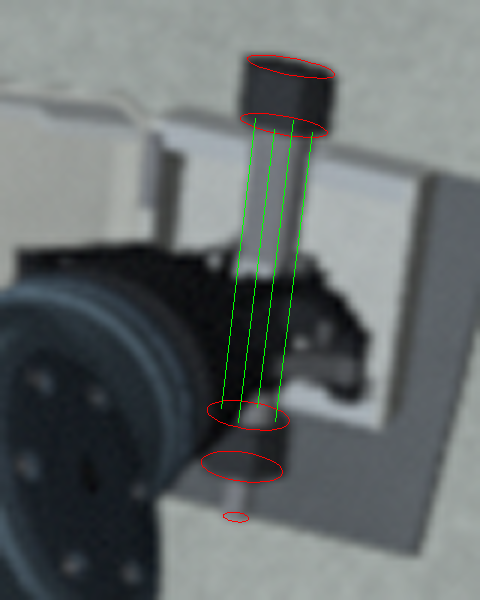

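Contact is seated: about 15 N normal, and both views match the ideal seat. I'll ease off sideways, then slide down the slope while watching the force.

>>> send_rows:
  moves:
    - {"dx": 0, "dy": -0.001, "dz": -0.0005, "ax": 0, "ay": 0, "az": 0, "claw": 0.008}
    - {"dx": 0, "dy": -0.0015, "dz": -0.0005, "ax": 0, "ay": 0, "az": 0, "claw": 0.008}
    - {"dx": 0, "dy": -0.0015, "dz": -0.0005, "ax": 0, "ay": 0, "az": 0, "claw": 0.008}

```text
time_s: 8.22
tool_pos: [0.6039, 0.1093, 0.1173]
tcp_rot: [0.221, 0.131, 0.966, -0.029]
contact_force: [-4.3, 5.1, 1.7]
finger_gap: 0.0199
```

```bash
cat >> h.py <<'E'
def fc():
    s=read_state(); m=cradleR(cr[2])
    print("F cradle",np.round(m.inv().apply(s["contact_force"]),1),"M",np.round(m.inv().apply(s["wrist_torque"]),2),"tcp cradle",np.round(1000*m.inv().apply(s["tool_pos"]-[cr[0],cr[1],.13]),1))
E
python3 -c "
from h import *
fc(); delta(place(0.002,0,0.0),RP)"
```

```text
F cradle [-4.2  3.8  3.9] M [0.48 0.85 0.01] tcp cradle [  1.2  -1.2 -14.7]
t 8.2167 pos [0.6039 0.1093 0.1173] gap 0.0199 F [-4.3  5.1  1.7] M [0.63 0.71 0.22] q [ 0.06  0.19  1.93 -0.24  0.61 -1.07]
d [-0.      0.0012 -0.0002] w [ 0.   -0.05 -0.19] rows 0.0
```

>>> send_rows:
  moves:
    - {"dx": 0.002, "dy": 0.0007, "dz": 0, "ax": 0, "ay": 0, "az": 0, "claw": 0.008}
    - {"dx": 0.004, "dy": 0.0007, "dz": 0, "ax": 0, "ay": 0, "az": 0, "claw": 0.008}
    - {"dx": 0.006, "dy": 0.0007, "dz": 0, "ax": 0, "ay": 0, "az": 0, "claw": 0.008}
    - {"dx": 0.007, "dy": 0.0007, "dz": 0, "ax": 0, "ay": 0, "az": 0, "claw": 0.008}
    - {"dx": 0.007, "dy": 0.0007, "dz": 0, "ax": 0, "ay": 0, "az": 0, "claw": 0.008}

```text
time_s: 8.63
tool_pos: [0.5986, 0.1109, 0.1145]
tcp_rot: [0.221, 0.131, 0.966, -0.03]
contact_force: [0.3, -0.9, 3.3]
finger_gap: 0.0195
```

```bash
python3 -c "
from h import *
fc(); delta(place(-0.008,0,0.0),RP)"
```

```text
F cradle [ 1.9 -0.8  2.7] M [-0.06 -0.22  0.13] tcp cradle [ -5.   -1.  -14.8]
t 8.6333 pos [0.5986 0.1109 0.1145] gap 0.0195 F [ 0.3 -0.9  3.3] M [-0.16 -0.19  0.09] q [ 0.06  0.18  1.94 -0.25  0.6  -1.06]
d [ 0.0038  0.001  -0.0003] w [-0.04  0.02 -0.19] rows 0.1
```

>>> send_rows:
  moves:
    - {"dx": 0.001, "dy": 0, "dz": 0, "ax": 0, "ay": 0, "az": 0, "claw": 0.008}
    - {"dx": 0.002, "dy": 0, "dz": 0, "ax": 0, "ay": 0, "az": 0, "claw": 0.008}
    - {"dx": 0.003, "dy": 0, "dz": 0, "ax": 0, "ay": 0, "az": 0, "claw": 0.008}
    - {"dx": 0.003, "dy": 0, "dz": 0, "ax": 0, "ay": 0, "az": 0, "claw": 0.008}

```text
time_s: 8.97
tool_pos: [0.5959, 0.1116, 0.1132]
tcp_rot: [0.221, 0.131, 0.966, -0.03]
contact_force: [2.4, -2.1, 5.1]
finger_gap: 0.0199
```

```bash
python3 -c "
from h import *
fc(); delta(place(-0.008,0,0.0),RP)"
```

```text
F cradle [ 4.8 -1.4  3.4] M [-0.11 -0.5   0.09] tcp cradle [ -8.1  -1.  -14.8]
t 8.9667 pos [0.5959 0.1116 0.1132] gap 0.0199 F [ 2.4 -2.1  5.1] M [-0.26 -0.44  0.03] q [ 0.07  0.18  1.95 -0.25  0.6  -1.06]
d [ 0.0007  0.001  -0.0003] w [-0.04  0.   -0.2 ] rows 0.0
```

>>> send_rows:
  moves:
    - {"dx": 0.001, "dy": 0, "dz": 0, "ax": 0, "ay": 0, "az": 0, "claw": 0.008}
    - {"dx": 0.002, "dy": 0, "dz": 0, "ax": 0, "ay": 0, "az": 0, "claw": 0.008}
    - {"dx": 0.002, "dy": 0, "dz": 0, "ax": 0, "ay": 0, "az": 0, "claw": 0.008}

```text
time_s: 9.22
tool_pos: [0.5951, 0.1118, 0.1127]
tcp_rot: [0.222, 0.131, 0.966, -0.03]
contact_force: [6.2, -2.7, 3.9]
finger_gap: 0.0198
```

```bash
python3 -c "
from h import *
fc(); delta(place(-0.008,0,0.0),RP)"
```

```text
F cradle [ 7.7 -1.   0.6] M [-0.15 -1.    0.06] tcp cradle [ -9.1  -1.  -14.8]
t 9.2167 pos [0.5951 0.1118 0.1127] gap 0.0198 F [ 6.2 -2.7  3.9] M [-0.42 -0.93 -0.01] q [ 0.07  0.18  1.95 -0.26  0.6  -1.05]
d [-0.0003  0.001  -0.0003] w [-0.02  0.11 -0.19] rows 0.0
```

>>> send_rows:
  moves:
    - {"dx": 0.001, "dy": 0, "dz": 0.0, "ax": 0, "ay": 0, "az": 0, "claw": 0.008}
    - {"dx": 0.002, "dy": 0, "dz": 0, "ax": 0, "ay": 0, "az": 0, "claw": 0.008}
    - {"dx": 0.002, "dy": 0, "dz": 0, "ax": 0, "ay": 0, "az": 0, "claw": 0.008}

```text
time_s: 9.47
tool_pos: [0.5951, 0.1119, 0.1129]
tcp_rot: [0.224, 0.131, 0.965, -0.029]
contact_force: [13.7, -4.8, -0.5]
finger_gap: 0.0198
```

```bash
python3 -c "
from h import *
fc(); delta(place(-0.008,0,0.0),RP)
cv2.imwrite('pics/scene9.png',read_camera('scene')[:,:,::-1])
cv2.imwrite('pics/top9.png',read_camera('top')[:,:,::-1])
fc()"
python3 ov2.py scene pics/scene9.png 235 215 90 70 8 pics/o11.png -0.008;python3 ov2.py top pics/top9.png 130 85 80 100 6 pics/o12.png -0.008
```

```text
F cradle [12.8 -1.  -6.7] M [-0.21 -1.77  0.07] tcp cradle [ -9.   -1.  -14.6]
t 9.4667 pos [0.5951 0.1119 0.1129] gap 0.0198 F [13.7 -4.8 -0.5] M [-0.68 -1.65 -0.03] q [ 0.07  0.18  1.95 -0.26  0.59 -1.05]
d [-0.0002  0.001  -0.0001] w [ 0.02  0.31 -0.22] rows 0.1
F cradle [11.9 -2.1 -5. ] M [-0.19 -1.74  0.06] tcp cradle [ -9.   -1.  -14.6]
```

View pics/o11.png

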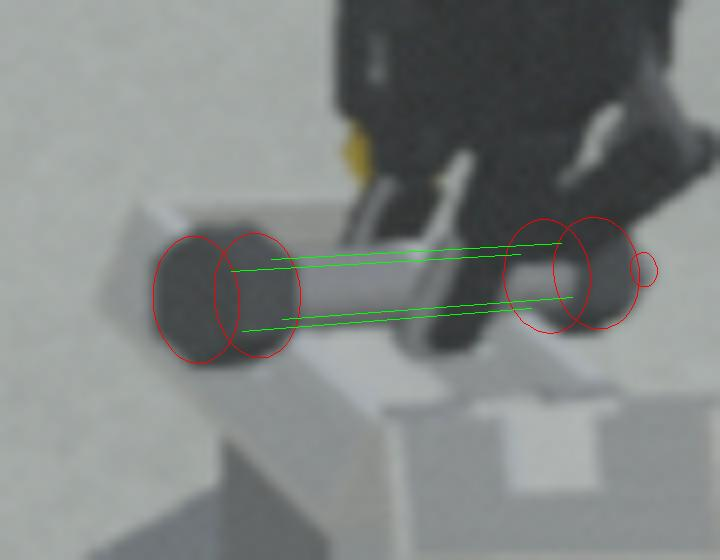

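View pics/o12.png

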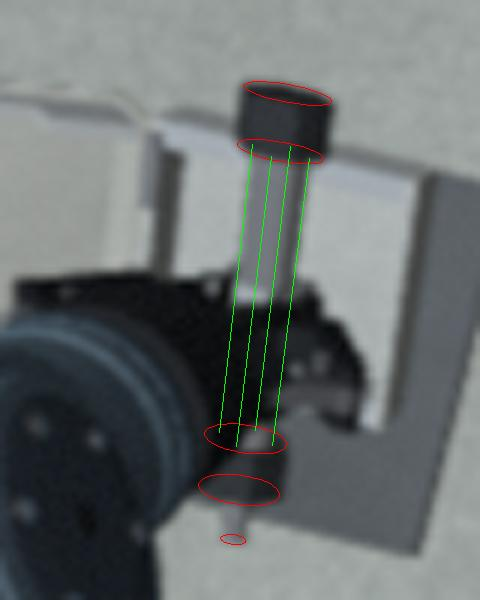

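Stalled flush: no motion for 2 mm of command, with axial force up to 12.8 N. I'll relax the load, press lightly into the seat, then open.

>>> send_rows:
  moves:
    - {"dx": -0.001, "dy": 0, "dz": 0.001, "ax": 0, "ay": 0, "az": 0, "claw": 0.008}
    - {"dx": -0.002, "dy": 0, "dz": 0.0015, "ax": 0, "ay": 0, "az": 0, "claw": 0.008}
    - {"dx": -0.002, "dy": 0, "dz": 0.0015, "ax": 0, "ay": 0, "az": 0, "claw": 0.008}
    - {"dx": -0.002, "dy": 0, "dz": 0.0015, "ax": 0, "ay": 0, "az": 0, "claw": 0.008}
  squeeze: 40

```text
time_s: 9.9
tool_pos: [0.5952, 0.1118, 0.1126]
tcp_rot: [0.222, 0.131, 0.966, -0.03]
contact_force: [-7.1, -1.9, 19.1]
finger_gap: 0.0195
```

```bash
python3 -c "
from h import *
fc(); delta(place(-0.008,0,0.0),RP)"
```

```text
F cradle [ 2.6 -3.7 19.9] M [-0.66 -0.14 -0.02] tcp cradle [ -9.1  -1.  -15. ]
t 9.9 pos [0.5952 0.1118 0.1126] gap 0.0195 F [-7.1 -1.9 19.1] M [-0.6   0.02 -0.3 ] q [ 0.07  0.18  1.95 -0.26  0.6  -1.05]
d [-0.0003  0.001  -0.0005] w [-0.05  0.08 -0.2 ] rows 0.0
```

>>> send_rows:
  moves:
    - {"dx": 0, "dy": 0, "dz": -0.001, "ax": 0, "ay": 0, "az": 0, "claw": 0.008}
    - {"dx": 0, "dy": 0, "dz": -0.001, "ax": 0, "ay": 0, "az": 0, "claw": 0.02}
    - {"dx": 0, "dy": 0, "dz": -0.001, "ax": 0, "ay": 0, "az": 0, "claw": 0.026}
    - {"dx": 0, "dy": 0, "dz": -0.001, "ax": 0, "ay": 0, "az": 0, "claw": 0.035}
    - {"dx": 0, "dy": 0, "dz": -0.001, "ax": 0, "ay": 0, "az": 0, "claw": 0.035}

```text
time_s: 10.32
tool_pos: [0.592, 0.112, 0.1094]
tcp_rot: [0.218, 0.131, 0.967, -0.03]
contact_force: [-0.5, 0.1, 0.5]
finger_gap: 0.0349
```

```bash
python3 -c "
from h import *
fc(); delta(place(-0.008,0,0.0),RP)"
```

```text
F cradle [-0.2 -0.1  0.7] M [0.   0.25 0.01] tcp cradle [-13.3  -1.6 -16.4]
t 10.3167 pos [0.592  0.112  0.1094] gap 0.0349 F [-0.5  0.1  0.5] M [0.06 0.24 0.01] q [ 0.07  0.18  1.95 -0.26  0.6  -1.05]
d [-0.0045  0.0017 -0.002 ] w [-0.13 -0.31 -0.18] rows 0.1
```

>>> send_rows:
  moves:
    - {"dx": 0, "dy": 0, "dz": -0.01, "ax": 0, "ay": 0, "az": 0, "claw": 0.04}
    - {"dx": 0, "dy": 0, "dz": -0.03, "ax": 0, "ay": 0, "az": 0, "claw": 0.04}
    - {"dx": 0, "dy": 0, "dz": -0.06, "ax": 0, "ay": 0, "az": 0, "claw": 0.04}
    - {"dx": 0, "dy": 0, "dz": -0.09, "ax": 0, "ay": 0, "az": 0, "claw": 0.04}
    - {"dx": 0, "dy": 0, "dz": -0.12, "ax": 0, "ay": 0, "az": 0, "claw": 0.04}

```text
time_s: 10.73
tool_pos: [0.5417, 0.126, 0.2196]
tcp_rot: [0.219, 0.131, 0.966, -0.03]
contact_force: [0.7, 0.7, -0.8]
finger_gap: 0.0397
```

>>> send_rows:
  moves:
    - {"dx": 0, "dy": -0.03, "dz": -0.03, "ax": 0, "ay": 0, "az": 0, "claw": 0.0}
    - {"dx": 0, "dy": -0.07, "dz": -0.03, "ax": 0, "ay": 0, "az": 0, "claw": 0.0}
    - {"dx": 0, "dy": -0.11, "dz": -0.03, "ax": 0, "ay": 0, "az": 0, "claw": 0.0}
    - {"dx": 0, "dy": -0.14, "dz": -0.03, "ax": 0, "ay": 0, "az": 0, "claw": 0.0}
    - {"dx": 0, "dy": -0.14, "dz": -0.03, "ax": 0, "ay": 0, "az": 0, "claw": 0.0}

```text
time_s: 11.15
tool_pos: [0.492, -0.0096, 0.2464]
tcp_rot: [0.22, 0.133, 0.966, -0.031]
contact_force: [-0.0, -0.1, 1.1]
finger_gap: -0.0
```

```bash
python3 -c "
from h import *
fc(); delta(place(-0.008,0,0.0),RP)
cv2.imwrite('pics/scene10.png',read_camera('scene')[:,:,::-1])
cv2.imwrite('pics/top10.png',read_camera('top')[:,:,::-1])
fc()"
python3 ov2.py scene pics/scene10.png 235 215 120 70 6 pics/o11.png -0.008;python3 ov2.py top pics/top10.png 90 85 120 90 6 pics/o12.png -0.008
```

```text
F cradle [ 0.5 -0.1  1. ] M [-0.02  0.2  -0.  ] tcp cradle [ -11.7 -145.3  135. ]
t 11.15 pos [ 0.492  -0.0096  0.2464] gap -0.0 F [-0.  -0.1  1.1] M [ 0.04  0.19 -0.01] q [-0.26 -0.34  2.12 -0.01  0.91 -1.55]
d [-0.0022  0.1459  0.1488] w [-0.25 -0.09 -0.39] rows 5.0
F cradle [-0.3  0.4  0.1] M [-0.01  0.21  0.06] tcp cradle [ -11.5 -142.2  134.8]
```

View pics/o11.png

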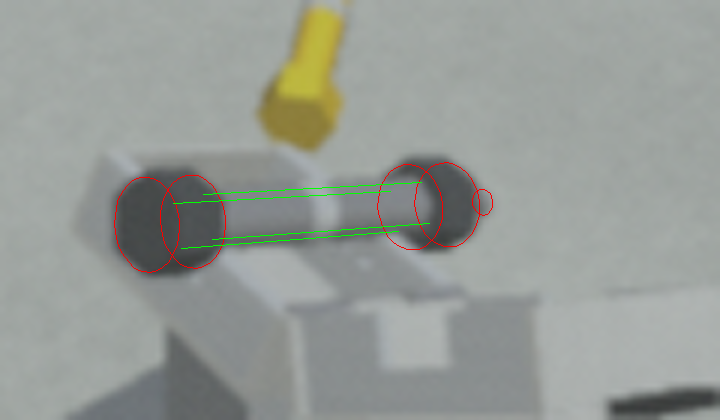

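View pics/o12.png

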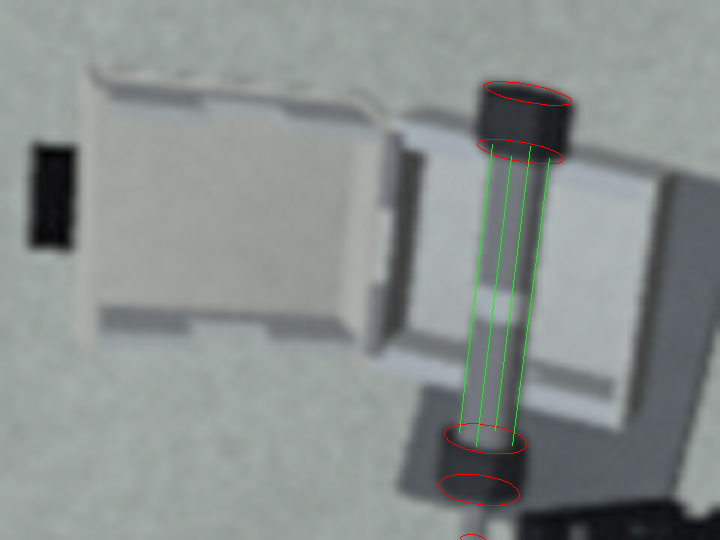

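The column is seated flush and released, with no residual movement. Next I estimate the lid angle from the black tab: top (95.5–102.7, 117.8), scene (336–355, 281).

```bash
cat >> h.py <<'E'
def lid(th,y,z):  # closed coords rel hinge (m) -> cradle (y,z)
    c,s=np.cos(th),np.sin(th); return np.array([0.052+c*y+s*z, -0.004-s*y+c*z])
E
python3 - <<'E'
from h import *
for th in (2.2,2.3,2.4,2.5,2.6,2.7):
    o=[]
    for y,z in((-.12,.033),(-.104,.033)):
        p=lid(th,y,z); o+=[proj(n,cr2w(cr,[0,*p]))[0].round(1) for n in("top","scene")]
    print(th,o, lid(th,-.12,.036).round(4))
E
```

```text
2.2 [array([ 94.7, 121.9]), array([349. , 261.7]), array([102. , 121.8]), array([342.4, 264.6])] [0.1517 0.0718]
2.3 [array([ 94. , 120.2]), array([349.7, 268.6]), array([101.6, 120.3]), array([342.8, 270.5])] [0.1588 0.0615]
2.4 [array([ 93.9, 118.6]), array([349.8, 275.4]), array([101.6, 119. ]), array([342.7, 276.4])] [0.1648 0.0505]
2.5 [array([ 94.4, 117.1]), array([349.4, 282.2]), array([102.2, 117.7]), array([342.1, 282.2])] [0.1697 0.039 ]
2.6 [array([ 95.6, 115.7]), array([348.3, 288.8]), array([103.3, 116.5]), array([341. , 287.8])] [0.1734 0.027 ]
2.7 [array([ 97.3, 114.5]), array([346.7, 295.1]), array([104.9, 115.5]), array([339.4, 293.1])] [0.1759 0.0147]
```

```bash
cat >> h.py <<'E'
def wp(L):
    s=read_state(); R0=rot(s["tcp_rot"])
    print("t",s["time_s"],"gap",s["finger_gap"].round(4)); fc()
    for y,z in L:
        d=R0.inv().apply(cr2w(cr,[0,y,z])[0]-s["tool_pos"]); print((round(y,3),round(z,3)),np.round(d,4))
    print("w",(R0.inv()*RP).as_rotvec(degrees=True).round(2))
def path(th,r=.105):
    if th>1.5708: return lid(th,-.12,.036)+[.0145,-.015]
    return lid(th,-r,.036)+[.0145,0]
E
python3 - <<'E'
from h import *
wp([(.215,.14),(.215,.022)])
E
```

```text
Traceback (most recent call last):
  File "h.py", line 31, in wp
    print("t",s["time_s"],"gap",s["finger_gap"].round(4)); fc()
                                ^^^^^^^^^^^^^^^^^^^^^
AttributeError: 'float' object has no attribute 'round'
```

```bash
sed -i 's/s\["finger_gap"\].round(4)/s["finger_gap"]/' h.py
python3 - <<'E'
from h import *
wp([(.215,.14),(.215,.022)])
E
```

```text
t 11.25 gap 8.849509850405593e-05
F cradle [-0.3  0.4  0.1] M [-0.01  0.21  0.06] tcp cradle [ -11.5 -142.2  134.8]
(0.215, 0.14) [-0.0092  0.3573 -0.006 ]
(0.215, 0.022) [-0.0094  0.3575  0.112 ]
w [-0.13 -0.1  -0.37]
```

>>> send_rows:
  moves:
    - {"dx": -0.002, "dy": 0.04, "dz": -0.006, "ax": 0, "ay": 0, "az": 0, "claw": 0.0}
    - {"dx": -0.004, "dy": 0.08, "dz": -0.006, "ax": 0, "ay": 0, "az": 0, "claw": 0.0}
    - {"dx": -0.005, "dy": 0.12, "dz": -0.006, "ax": 0, "ay": 0, "az": 0, "claw": 0.0}
    - {"dx": -0.006, "dy": 0.16, "dz": -0.006, "ax": 0, "ay": 0, "az": -0.4, "claw": 0.0}
    - {"dx": -0.007, "dy": 0.2, "dz": -0.006, "ax": 0, "ay": 0, "az": -0.4, "claw": 0.0}

```text
time_s: 11.67
tool_pos: [0.5501, 0.19, 0.2545]
tcp_rot: [0.22, 0.126, 0.967, -0.03]
contact_force: [0.7, -0.5, 0.4]
finger_gap: -0.0003
```

>>> send_rows:
  moves:
    - {"dx": -0.001, "dy": 0.04, "dz": 0, "ax": 0, "ay": 0, "az": 0, "claw": 0.0}
    - {"dx": -0.002, "dy": 0.08, "dz": 0, "ax": 0, "ay": 0, "az": 0, "claw": 0.0}
    - {"dx": -0.002, "dy": 0.12, "dz": 0, "ax": 0, "ay": 0, "az": 0, "claw": 0.0}
    - {"dx": -0.002, "dy": 0.157, "dz": 0, "ax": 0, "ay": 0, "az": 0, "claw": 0.0}
    - {"dx": -0.002, "dy": 0.157, "dz": 0, "ax": 0, "ay": 0, "az": 0, "claw": 0.0}

```text
time_s: 12.08
tool_pos: [0.5923, 0.3451, 0.2532]
tcp_rot: [0.219, 0.124, 0.967, -0.029]
contact_force: [-1.0, -1.9, 0.1]
finger_gap: 0.0002
```

Run:
```python
from h import *
wp([(.215,.14),(.215,.022)]); print(read_state()["q"].round(2))
cv2.imwrite('pics/scene11.png',read_camera('scene')[:,:,::-1])
```

```text
t 12.0833 gap 0.0001997038840163881
F cradle [-0.4 -2.1  0.3] M [-0.03  0.23  0.04] tcp cradle [ -5.6 223.3 139.5]
(0.215, 0.14) [-0.0055 -0.0084 -0.0005]
(0.215, 0.022) [-0.0059 -0.0087  0.1175]
w [ 0.16 -0.2   0.54]
[ 0.49  0.24  1.56 -0.35  1.04 -0.69]
```

View pics/scene11.png

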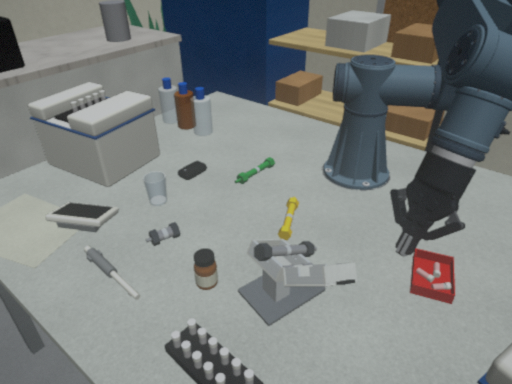

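>>> send_rows:
  moves:
    - {"dx": -0.005, "dy": -0.003, "dz": 0.03, "ax": 0, "ay": 0, "az": 0.4, "claw": 0.0}
    - {"dx": -0.005, "dy": -0.003, "dz": 0.07, "ax": 0, "ay": 0, "az": 0.4, "claw": 0.0}
    - {"dx": -0.005, "dy": -0.003, "dz": 0.105, "ax": 0, "ay": 0, "az": 0.4, "claw": 0.0}
    - {"dx": -0.005, "dy": -0.003, "dz": 0.117, "ax": 0, "ay": 0, "az": 0.4, "claw": 0.0}
    - {"dx": -0.005, "dy": -0.003, "dz": 0.117, "ax": 0, "ay": 0, "az": 0.4, "claw": 0.0}

```text
time_s: 12.55
tool_pos: [0.6432, 0.3182, 0.1468]
tcp_rot: [0.217, 0.131, 0.967, -0.032]
contact_force: [0.3, -0.1, 0.1]
finger_gap: 0.0004
```

```bash
python3 - <<'E'
from h import *
wp([path(t) for t in (2.5,2.4,2.3,2.2,2.1,2.0)])
cv2.imwrite('pics/scene12.png',read_camera('scene')[:,:,::-1])
E
python3 crop.py pics/scene12.png 240 180 200 130 4 pics/g12.png
```

```text
t 12.55 gap 0.0003964333889093615
F cradle [ 0.3  0.  -0.1] M [-0.01  0.26 -0.01] tcp cradle [ -1.3 210.7  19.3]
(np.float64(0.184), np.float64(0.024)) [-0.0013 -0.0266 -0.0046]
(np.float64(0.179), np.float64(0.036)) [-0.0012 -0.0315 -0.0161]
(np.float64(0.173), np.float64(0.046)) [-0.0011 -0.0376 -0.027 ]
(np.float64(0.166), np.float64(0.057)) [-0.0011 -0.0448 -0.0373]
(np.float64(0.158), np.float64(0.066)) [-0.001  -0.0529 -0.0468]
(np.float64(0.149), np.float64(0.075)) [-0.0009 -0.0619 -0.0555]
w [-0.37 -0.47 -0.11]
```

View pics/g12.png

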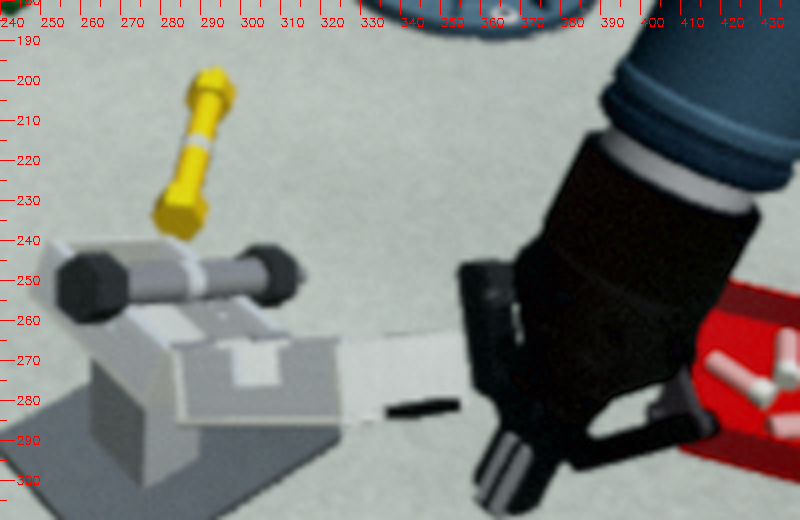

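>>> send_rows:
  moves:
    - {"dx": -0.001, "dy": -0.027, "dz": -0.005, "ax": 0, "ay": 0, "az": 0, "claw": 0.0}
    - {"dx": -0.001, "dy": -0.032, "dz": -0.016, "ax": 0, "ay": 0, "az": 0, "claw": 0.0}
    - {"dx": -0.001, "dy": -0.038, "dz": -0.027, "ax": 0, "ay": 0, "az": 0, "claw": 0.0}
    - {"dx": -0.001, "dy": -0.045, "dz": -0.037, "ax": 0, "ay": 0, "az": 0, "claw": 0.0}
    - {"dx": -0.001, "dy": -0.053, "dz": -0.047, "ax": 0, "ay": 0, "az": 0, "claw": 0.0}

```text
time_s: 13.02
tool_pos: [0.6129, 0.2748, 0.199]
tcp_rot: [0.222, 0.131, 0.966, -0.028]
contact_force: [-0.3, 0.7, 0.1]
finger_gap: -0.0001
```

```bash
python3 - <<'E'
from h import *
wp([path(t) for t in (2.0,1.9,1.8,1.7,1.6)])
cv2.imwrite('pics/scene13.png',read_camera('scene')[:,:,::-1])
E
python3 crop.py pics/scene13.png 240 180 200 130 4 pics/g13.png
```

```text
t 13.0167 gap -8.826744499577592e-05
F cradle [-0.3  0.6  0.3] M [0.04 0.21 0.  ] tcp cradle [  5.3 160.9  74. ]
(np.float64(0.149), np.float64(0.075)) [ 0.0053 -0.0117 -0.0011]
(np.float64(0.139), np.float64(0.083)) [ 0.0052 -0.0215 -0.0089]
(np.float64(0.129), np.float64(0.09)) [ 0.0052 -0.0321 -0.0157]
(np.float64(0.118), np.float64(0.095)) [ 0.0051 -0.0432 -0.0214]
(np.float64(0.106), np.float64(0.1)) [ 0.0051 -0.0549 -0.026 ]
w [ 0.11  0.12 -0.21]
```

View pics/g13.png

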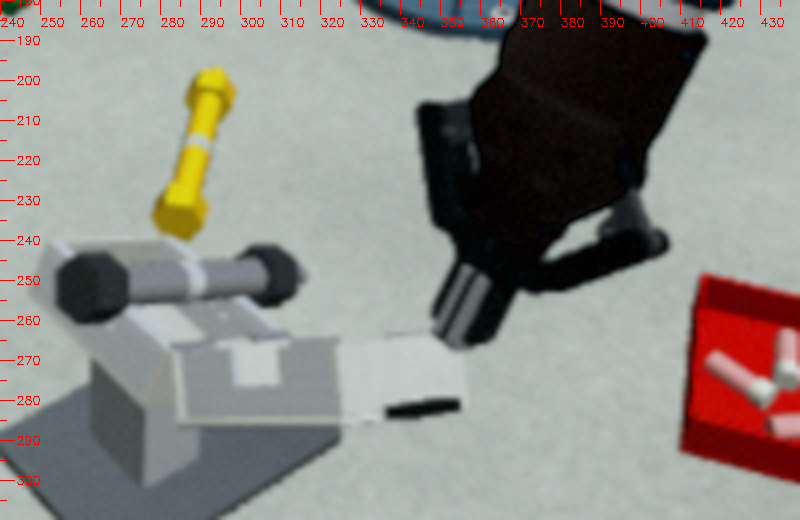

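The fingers passed above the tab without touching it; the lid is unmoved. I'll go back out, go deeper and aim further in.

Run:
```python
from h import *
wp([(.205,.08),(.205,.01)])
```

```text
t 13.0667 gap 0.00010447762438346883
F cradle [1.3 1.1 0.1] M [0.07 0.15 0.02] tcp cradle [  6.3 160.4  75.7]
(0.205, 0.08) [ 0.0065  0.0445 -0.0042]
(0.205, 0.01) [0.0067 0.0444 0.0658]
w [ 0.14  0.22 -0.23]
```

>>> send_rows:
  moves:
    - {"dx": 0.004, "dy": 0.03, "dz": -0.004, "ax": 0, "ay": 0, "az": 0, "claw": 0.0}
    - {"dx": 0.005, "dy": 0.044, "dz": 0.01, "ax": 0, "ay": 0, "az": 0, "claw": 0.0}
    - {"dx": 0.005, "dy": 0.046, "dz": 0.04, "ax": 0, "ay": 0, "az": 0, "claw": 0.0}
    - {"dx": 0.005, "dy": 0.045, "dz": 0.066, "ax": 0, "ay": 0, "az": 0, "claw": 0.0}
    - {"dx": 0.005, "dy": 0.045, "dz": 0.066, "ax": 0, "ay": 0, "az": 0, "claw": 0.0}

```text
time_s: 13.48
tool_pos: [0.6466, 0.3102, 0.1294]
tcp_rot: [0.218, 0.131, 0.967, -0.031]
contact_force: [-0.5, -0.8, -1.2]
finger_gap: -0.0002
```

```bash
sed -i 's/\[.0145,-.015\]/[.006,-.024]/; s/\[.0145,0\]/[.006,0]/' h.py
python3 - <<'E'
from h import *
wp([path(t) for t in (2.5,2.4,2.3,2.2,2.1,2.0)])
E
```

```text
t 13.4833 gap -0.00017586689019521908
F cradle [-0.7 -0.9 -0.9] M [-0.06  0.29  0.05] tcp cradle [ -4.  203.9   1.3]
(np.float64(0.176), np.float64(0.015)) [-0.004  -0.0283 -0.0136]
(np.float64(0.171), np.float64(0.027)) [-0.0039 -0.0332 -0.0251]
(np.float64(0.165), np.float64(0.037)) [-0.0039 -0.0392 -0.0361]
(np.float64(0.158), np.float64(0.048)) [-0.0038 -0.0464 -0.0464]
(np.float64(0.15), np.float64(0.057)) [-0.0038 -0.0545 -0.0559]
(np.float64(0.141), np.float64(0.066)) [-0.0038 -0.0635 -0.0646]
w [-0.24 -0.33 -0.12]
```

>>> send_rows:
  moves:
    - {"dx": -0.003, "dy": -0.02, "dz": -0.01, "ax": 0, "ay": 0, "az": 0, "claw": 0.0}
    - {"dx": -0.003, "dy": -0.03, "dz": -0.012, "ax": 0, "ay": 0, "az": 0, "claw": 0.0}
    - {"dx": -0.003, "dy": -0.036, "dz": -0.015, "ax": 0, "ay": 0, "az": 0, "claw": 0.0}
    - {"dx": -0.003, "dy": -0.04, "dz": -0.02, "ax": 0, "ay": 0, "az": 0, "claw": 0.0}

```text
time_s: 13.82
tool_pos: [0.6316, 0.2836, 0.1579]
tcp_rot: [0.224, 0.13, 0.966, -0.021]
contact_force: [-10.6, 36.7, 6.9]
finger_gap: 0.0002
```

```bash
python3 - <<'E'
from h import *
wp([path(t) for t in (2.3,2.2,2.1,2.0)])
cv2.imwrite('pics/scene14.png',read_camera('scene')[:,:,::-1])
E
python3 crop.py pics/scene14.png 240 180 200 130 4 pics/g14.png
```

```text
t 13.8167 gap 0.00020540603840764137
F cradle [-14.9  32.6  14.9] M [ 4.68  2.47 -0.18] tcp cradle [  1.6 174.3  30.2]
(np.float64(0.165), np.float64(0.037)) [ 0.0016 -0.0093 -0.0075]
(np.float64(0.158), np.float64(0.048)) [ 0.0015 -0.0162 -0.0179]
(np.float64(0.15), np.float64(0.057)) [ 0.0014 -0.0241 -0.0277]
(np.float64(0.141), np.float64(0.066)) [ 0.0013 -0.033  -0.0365]
w [ 1.    0.16 -0.35]
```

View pics/g14.png

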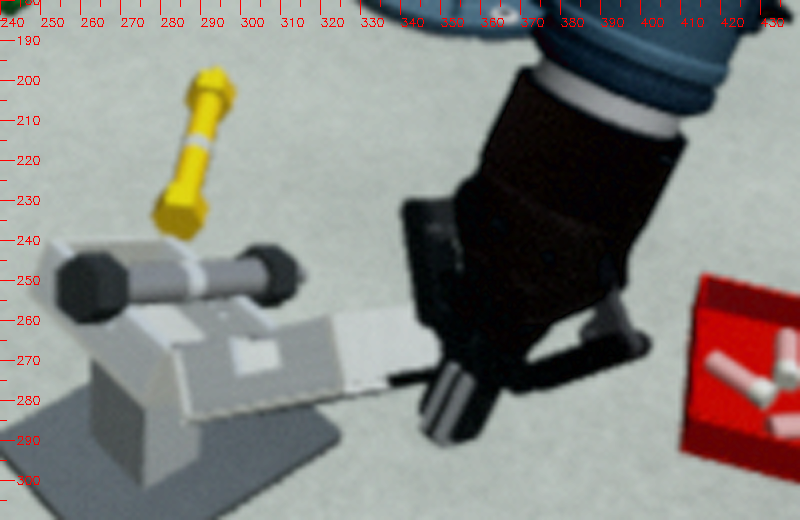

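The lid has started to rise, with about 33 N on the fingers. I'll go on slower along the arc.

>>> send_rows:
  moves:
    - {"dx": 0.001, "dy": -0.005, "dz": -0.006, "ax": 0, "ay": 0, "az": 0, "claw": 0.0}
    - {"dx": 0.001, "dy": -0.01, "dz": -0.011, "ax": 0, "ay": 0, "az": 0, "claw": 0.0}
    - {"dx": 0.001, "dy": -0.013, "dz": -0.016, "ax": 0, "ay": 0, "az": 0, "claw": 0.0}
    - {"dx": 0.001, "dy": -0.017, "dz": -0.02, "ax": 0, "ay": 0, "az": 0, "claw": 0.0}

```text
time_s: 14.2
tool_pos: [0.6188, 0.2708, 0.1783]
tcp_rot: [0.226, 0.129, 0.965, -0.02]
contact_force: [-10.6, 31.9, 15.0]
finger_gap: 0.0001
```

```bash
python3 - <<'E'
from h import *
wp([path(t) for t in (2.2,2.1,2.0,1.9)])
cv2.imwrite('pics/scene15.png',read_camera('scene')[:,:,::-1])
E
python3 crop.py pics/scene15.png 240 180 200 130 4 pics/g15.png
```

```text
t 14.2 gap 0.00011331774218820522
F cradle [-10.2  28.   21.6] M [ 3.95  1.73 -0.11] tcp cradle [  2.5 158.6  52.5]
(np.float64(0.158), np.float64(0.048)) [ 0.0025 -0.0009  0.0046]
(np.float64(0.15), np.float64(0.057)) [ 0.0024 -0.0088 -0.0051]
(np.float64(0.141), np.float64(0.066)) [ 0.0023 -0.0176 -0.014 ]
(np.float64(0.131), np.float64(0.074)) [ 0.0022 -0.0273 -0.022 ]
w [ 1.1   0.38 -0.28]
```

View pics/g15.png

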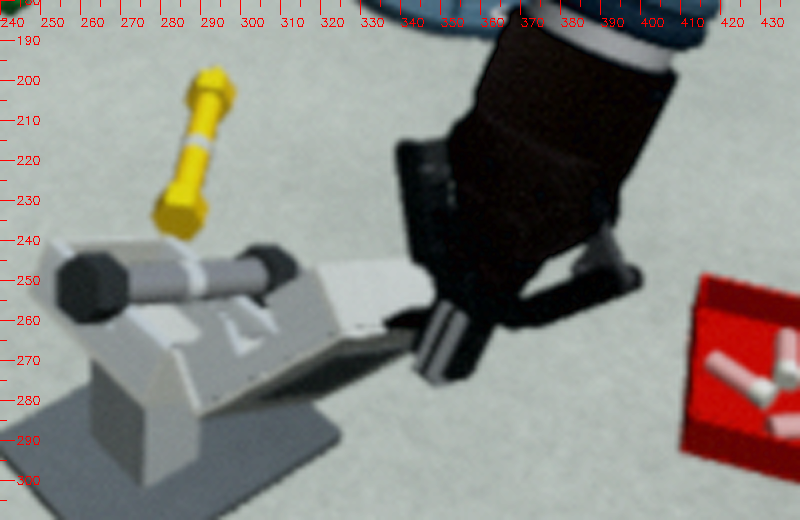

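>>> send_rows:
  moves:
    - {"dx": 0.002, "dy": -0.006, "dz": -0.005, "ax": 0, "ay": 0, "az": 0, "claw": 0.0}
    - {"dx": 0.002, "dy": -0.012, "dz": -0.01, "ax": 0, "ay": 0, "az": 0, "claw": 0.0}
    - {"dx": 0.002, "dy": -0.018, "dz": -0.014, "ax": 0, "ay": 0, "az": 0, "claw": 0.0}
    - {"dx": 0.002, "dy": -0.023, "dz": -0.018, "ax": 0, "ay": 0, "az": 0, "claw": 0.0}
    - {"dx": 0.002, "dy": -0.028, "dz": -0.021, "ax": 0, "ay": 0, "az": 0, "claw": 0.0}

```text
time_s: 14.67
tool_pos: [0.6012, 0.2377, 0.193]
tcp_rot: [0.224, 0.13, 0.965, -0.028]
contact_force: [0.2, 7.7, 10.1]
finger_gap: -0.0003
```

Run:
```python
from h import *
wp([path(t) for t in (1.9,1.8,1.7,1.6,1.5)])
```

```text
t 14.6667 gap -0.0002715928634328609
F cradle [2.8 7.5 9.9] M [ 0.88 -0.2   0.11] tcp cradle [  1.3 122.   69.3]
(np.float64(0.131), np.float64(0.074)) [ 0.0013  0.0089 -0.0046]
(np.float64(0.12), np.float64(0.081)) [ 0.0013 -0.0016 -0.0114]
(np.float64(0.109), np.float64(0.086)) [ 0.0012 -0.0127 -0.0171]
(np.float64(0.097), np.float64(0.091)) [ 0.0011 -0.0244 -0.0217]
(np.float64(0.086), np.float64(0.103)) [ 0.001  -0.0353 -0.0341]
w [ 0.23  0.27 -0.21]
```

>>> send_rows:
  moves:
    - {"dx": 0.001, "dy": -0.004, "dz": -0.011, "ax": 0, "ay": 0, "az": 0, "claw": 0.0}
    - {"dx": 0.001, "dy": -0.013, "dz": -0.016, "ax": 0, "ay": 0, "az": 0, "claw": 0.0}
    - {"dx": 0.001, "dy": -0.022, "dz": -0.018, "ax": 0, "ay": 0, "az": 0, "claw": 0.0}
    - {"dx": 0.001, "dy": -0.03, "dz": -0.02, "ax": 0, "ay": 0, "az": 0, "claw": 0.0}
    - {"dx": 0.001, "dy": -0.036, "dz": -0.021, "ax": 0, "ay": 0, "az": 0, "claw": 0.0}

```text
time_s: 15.08
tool_pos: [0.5804, 0.2027, 0.207]
tcp_rot: [0.221, 0.131, 0.966, -0.03]
contact_force: [-0.7, 1.7, 2.0]
finger_gap: 0.0001
```

```bash
python3 - <<'E'
from h import *
wp([path(t,.09) for t in (1.5,1.4,1.3,1.2,1.1,1.0,.9,.8)])
cv2.imwrite('pics/scene16.png',read_camera('scene')[:,:,::-1])
E
python3 crop.py pics/scene16.png 240 180 200 130 4 pics/g16.png
```

```text
t 15.0833 gap 8.60718981569795e-05
F cradle [-0.1  1.5  2.3] M [0.38 0.1  0.01] tcp cradle [-2.4 82.8 86.6]
(np.float64(0.088), np.float64(0.088)) [-0.0024  0.0047 -0.0017]
(np.float64(0.078), np.float64(0.091)) [-0.0024 -0.0046 -0.0042]
(np.float64(0.069), np.float64(0.092)) [-0.0025 -0.0142 -0.0057]
(np.float64(0.059), np.float64(0.093)) [-0.0025 -0.0239 -0.0063]
(np.float64(0.049), np.float64(0.093)) [-0.0025 -0.0335 -0.0059]
(np.float64(0.04), np.float64(0.091)) [-0.0026 -0.0431 -0.0045]
(np.float64(0.03), np.float64(0.089)) [-0.0026 -0.0525 -0.0022]
(np.float64(0.021), np.float64(0.086)) [-0.0027 -0.0617  0.0011]
w [-0.07 -0.07 -0.23]
```

View pics/g16.png

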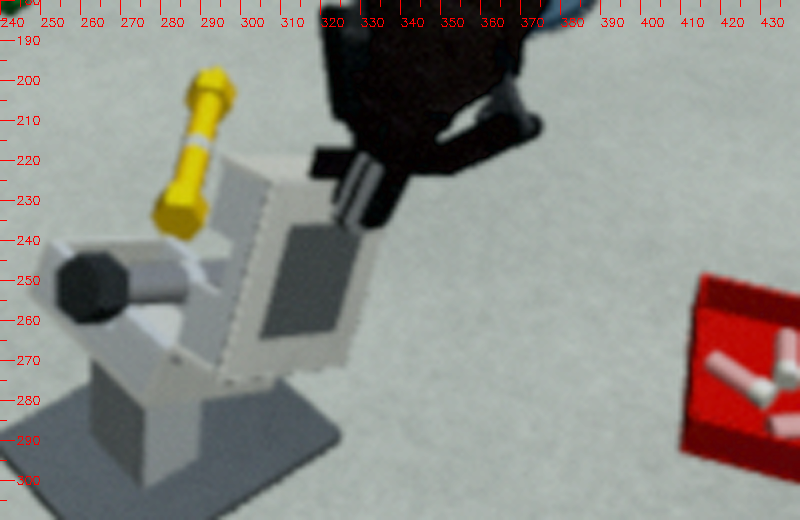

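The lid is nearly upright, about 1.5 rad, with the fingers on its outer face near the free edge. Pushing on.

>>> send_rows:
  moves:
    - {"dx": -0.002, "dy": -0.009, "dz": -0.005, "ax": 0, "ay": 0, "az": 0, "claw": 0.0}
    - {"dx": -0.002, "dy": -0.019, "dz": -0.006, "ax": 0, "ay": 0, "az": 0, "claw": 0.0}
    - {"dx": -0.002, "dy": -0.028, "dz": -0.006, "ax": 0, "ay": 0, "az": 0, "claw": 0.0}
    - {"dx": -0.002, "dy": -0.038, "dz": -0.005, "ax": 0, "ay": 0, "az": 0, "claw": 0.0}
    - {"dx": -0.002, "dy": -0.048, "dz": -0.003, "ax": 0, "ay": 0, "az": 0, "claw": 0.0}

```text
time_s: 15.55
tool_pos: [0.5679, 0.1564, 0.2097]
tcp_rot: [0.22, 0.131, 0.966, -0.03]
contact_force: [0.3, 1.4, 0.0]
finger_gap: 0.0001
```

```bash
python3 - <<'E'
from h import *
wp([path(t,.09) for t in (.9,.8,.7,.6,.5,.4)])
cv2.imwrite('pics/scene17.png',read_camera('scene')[:,:,::-1])
E
python3 crop.py pics/scene17.png 240 180 200 130 4 pics/g17.png
```

```text
t 15.55 gap 5.636145721861769e-05
F cradle [-0.   1.5  0. ] M [ 0.38  0.18 -0.02] tcp cradle [-1.1 34.8 89. ]
(np.float64(0.03), np.float64(0.089)) [-0.0011 -0.0045  0.0001]
(np.float64(0.021), np.float64(0.086)) [-0.0011 -0.0137  0.0034]
(np.float64(0.012), np.float64(0.082)) [-0.0012 -0.0224  0.0075]
(np.float64(0.004), np.float64(0.077)) [-0.0012 -0.0307  0.0125]
(np.float64(-0.004), np.float64(0.071)) [-0.0013 -0.0385  0.0183]
(np.float64(-0.011), np.float64(0.064)) [-0.0013 -0.0456  0.0249]
w [-0.08 -0.12 -0.19]
```

View pics/g17.png

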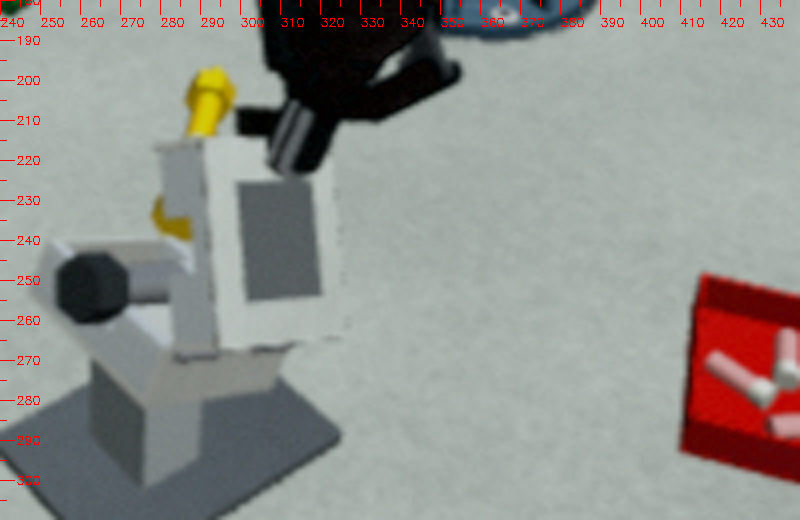

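>>> send_rows:
  moves:
    - {"dx": -0.001, "dy": -0.009, "dz": 0.002, "ax": 0, "ay": 0, "az": 0, "claw": 0.0}
    - {"dx": -0.001, "dy": -0.018, "dz": 0.006, "ax": 0, "ay": 0, "az": 0, "claw": 0.0}
    - {"dx": -0.001, "dy": -0.027, "dz": 0.01, "ax": 0, "ay": 0, "az": 0, "claw": 0.0}
    - {"dx": -0.001, "dy": -0.035, "dz": 0.015, "ax": 0, "ay": 0, "az": 0, "claw": 0.0}
    - {"dx": -0.001, "dy": -0.042, "dz": 0.021, "ax": 0, "ay": 0, "az": 0, "claw": 0.0}

```text
time_s: 16.02
tool_pos: [0.5668, 0.1132, 0.1912]
tcp_rot: [0.22, 0.131, 0.966, -0.03]
contact_force: [-1.0, 0.8, 2.8]
finger_gap: -0.0
```

```bash
python3 - <<'E'
from h import *
wp([path(t,.09) for t in (.4,.3,.2,.1,0)])
cv2.imwrite('pics/scene18.png',read_camera('scene')[:,:,::-1])
E
python3 crop.py pics/scene18.png 240 180 200 130 4 pics/g18.png
```

```text
t 16.0167 gap -1.9863086180348058e-05
F cradle [0.1 0.5 3. ] M [-0.04  0.23 -0.04] tcp cradle [ 0.1 -7.2 67.9]
(np.float64(-0.011), np.float64(0.064)) [ 0.0001 -0.0037  0.0037]
(np.float64(-0.017), np.float64(0.057)) [ 0.0001 -0.0101  0.0109]
(np.float64(-0.023), np.float64(0.049)) [ 0.0001 -0.0158  0.0188]
(np.float64(-0.028), np.float64(0.041)) [ 0.     -0.0207  0.0271]
(np.float64(-0.032), np.float64(0.032)) [ 0.     -0.0247  0.036 ]
w [-0.1  -0.08 -0.19]
```

View pics/g18.png

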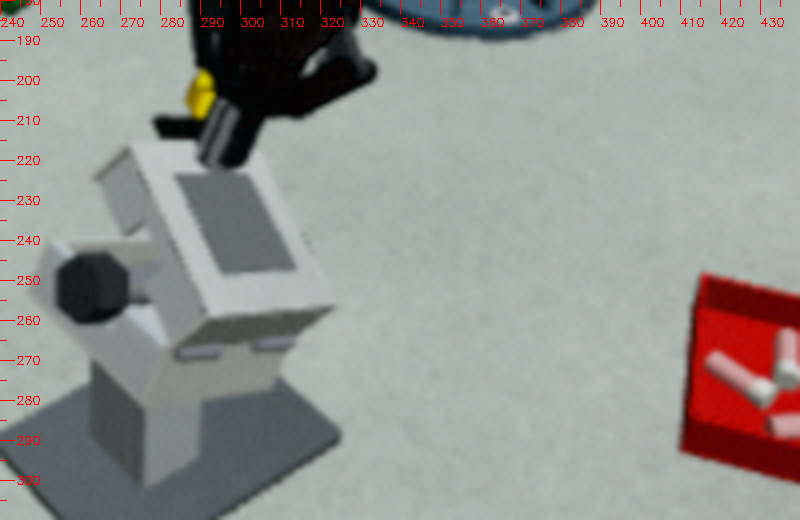

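>>> send_rows:
  moves:
    - {"dx": 0, "dy": -0.006, "dz": 0.006, "ax": 0, "ay": 0, "az": 0, "claw": 0.0}
    - {"dx": 0, "dy": -0.012, "dz": 0.013, "ax": 0, "ay": 0, "az": 0, "claw": 0.0}
    - {"dx": 0, "dy": -0.017, "dz": 0.02, "ax": 0, "ay": 0, "az": 0, "claw": 0.0}
    - {"dx": 0, "dy": -0.021, "dz": 0.027, "ax": 0, "ay": 0, "az": 0, "claw": 0.0}
    - {"dx": 0, "dy": -0.024, "dz": 0.032, "ax": 0, "ay": 0, "az": 0, "claw": 0.0}

```text
time_s: 16.48
tool_pos: [0.5738, 0.0867, 0.1616]
tcp_rot: [0.22, 0.131, 0.966, -0.03]
contact_force: [-0.1, 1.0, -0.6]
finger_gap: -0.0002
```

Run:
```python
from h import *
wp([path(t,.09) for t in (.1,0)])
```

```text
t 16.4833 gap -0.00020075362938176342
F cradle [-0.6  0.9 -0.4] M [0.1  0.15 0.01] tcp cradle [ -0.4 -30.9  35.3]
(np.float64(-0.028), np.float64(0.041)) [-0.0004  0.0029 -0.0055]
(np.float64(-0.032), np.float64(0.032)) [-0.0004 -0.0011  0.0033]
w [-0.09 -0.13 -0.2 ]
```

>>> send_rows:
  moves:
    - {"dx": 0, "dy": -0.001, "dz": 0.002, "ax": 0, "ay": 0, "az": 0, "claw": 0.0}
    - {"dx": 0, "dy": -0.001, "dz": 0.004, "ax": 0, "ay": 0, "az": 0, "claw": 0.0}
    - {"dx": 0, "dy": -0.001, "dz": 0.005, "ax": 0, "ay": 0, "az": 0, "claw": 0.0}
    - {"dx": 0, "dy": -0.001, "dz": 0.006, "ax": 0, "ay": 0, "az": 0, "claw": 0.0}

```text
time_s: 16.82
tool_pos: [0.5751, 0.0856, 0.1579]
tcp_rot: [0.219, 0.131, 0.966, -0.03]
contact_force: [-23.1, -0.9, 27.1]
finger_gap: 0.0003
```

```bash
python3 - <<'E'
from h import *
wp([path(t,.09) for t in (.1,0)])
cv2.imwrite('pics/scene19.png',read_camera('scene')[:,:,::-1])
E
python3 crop.py pics/scene19.png 240 200 130 100 6 pics/g19.png
```

```text
t 16.8167 gap 0.00026011854857806377
F cradle [-8.1 -7.  34. ] M [-1.35  1.83 -0.04] tcp cradle [ -0.6 -31.6  31.3]
(np.float64(-0.028), np.float64(0.041)) [-0.0005  0.0036 -0.0095]
(np.float64(-0.032), np.float64(0.032)) [-0.0006 -0.0004 -0.0007]
w [-0.16 -0.2  -0.15]
```

View pics/g19.png

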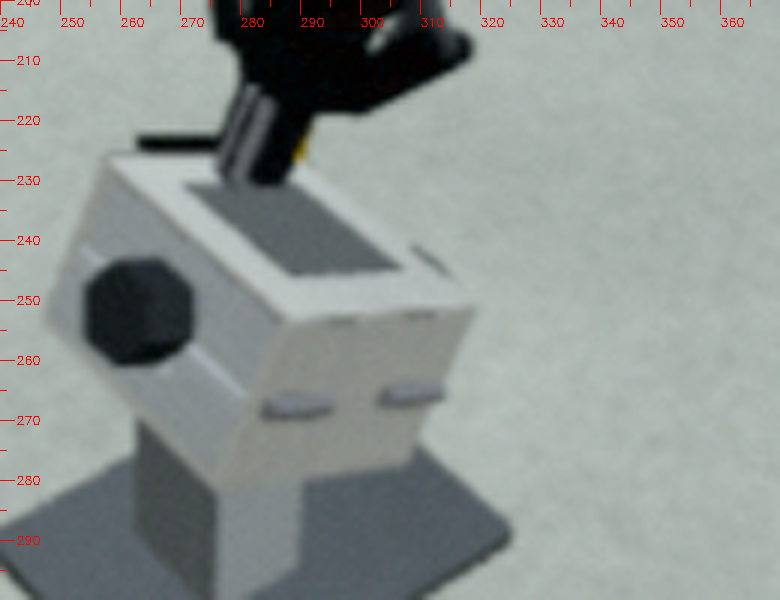

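The hard stop came at cradle z ≈ 31.3 mm (32 expected) with 34 N, so the lid is shut. Retreating to check.

>>> send_rows:
  moves:
    - {"dx": 0, "dy": 0, "dz": -0.005, "ax": 0, "ay": 0, "az": 0, "claw": 0.0}
    - {"dx": 0, "dy": 0, "dz": -0.02, "ax": 0, "ay": 0, "az": 0, "claw": 0.0}
    - {"dx": 0, "dy": 0, "dz": -0.05, "ax": 0, "ay": 0, "az": 0, "claw": 0.0}
    - {"dx": 0, "dy": -0.02, "dz": -0.09, "ax": 0, "ay": 0, "az": 0, "claw": 0.0}
    - {"dx": 0, "dy": -0.05, "dz": -0.12, "ax": 0, "ay": 0, "az": 0, "claw": 0.0}

```text
time_s: 17.28
tool_pos: [0.5139, 0.0553, 0.2646]
tcp_rot: [0.22, 0.129, 0.966, -0.029]
contact_force: [0.6, -1.0, 1.0]
finger_gap: -0.0
```

>>> send_rows:
  moves:
    - {"dx": 0.02, "dy": -0.04, "dz": 0, "ax": 0, "ay": 0, "az": 0, "claw": 0.0}
    - {"dx": 0.05, "dy": -0.07, "dz": 0, "ax": 0, "ay": 0, "az": 0, "claw": 0.0}
    - {"dx": 0.05, "dy": -0.1, "dz": 0, "ax": 0, "ay": 0, "az": 0, "claw": 0.0}
    - {"dx": 0.05, "dy": -0.13, "dz": 0, "ax": 0, "ay": 0, "az": 0, "claw": 0.0}
    - {"dx": 0.05, "dy": -0.13, "dz": 0, "ax": 0, "ay": 0, "az": 0, "claw": 0.0}

```text
time_s: 17.7
tool_pos: [0.4351, -0.0645, 0.2417]
tcp_rot: [0.221, 0.134, 0.966, -0.032]
contact_force: [-0.6, -0.1, 0.5]
finger_gap: 0.0
```

```bash
python3 - <<'E'
from h import *
fc()
for n in('scene','top'): cv2.imwrite(f'pics/{n}20.png',read_camera(n)[:,:,::-1])
fc()
E
cat > ov3.py <<'E'
from h import *
import sys
n,f,x,y,w,h,k,o=sys.argv[1:9]; x,y,w,h,k=map(int,(x,y,w,h,k)); x0=-.008
im=cv2.resize(cv2.imread(f)[y:y+h,x:x+w],None,fx=k,fy=k,interpolation=cv2.INTER_CUBIC)
def poly(P,c):
    u=((proj(n,cr2w(cr,P))+0.5-[x,y])*k).astype(np.int32); cv2.polylines(im,[u.reshape(-1,1,2)],True,c,1)
for th,c in((0,(0,0,255)),(.06,(255,0,0))):
    e=lid(th,-.104,.036);g=lid(th,0,.036)
    poly(np.array([[.05,*e],[-.05,*e],[-.05,*g],[.05,*g]]),c)
a=np.linspace(0,2*np.pi,40)
for X in(.072,.05,-.066,-.088): poly(np.c_[np.full(40,X),.016*np.cos(a),.016*np.sin(a)],(0,255,0))
cv2.imwrite(o,im)
E
python3 ov3.py scene pics/scene20.png 235 200 100 90 7 pics/o20.png; python3 ov3.py top pics/top20.png 130 85 90 90 6 pics/o21.png
```

```text
F cradle [-0.3 -0.3  0.7] M [-0.03  0.18 -0.01] tcp cradle [ -50.2 -213.2  148.3]
F cradle [-0.   0.1  0.9] M [-0.03  0.23  0.01] tcp cradle [ -50.1 -209.7  148.3]
```

View pics/o20.png

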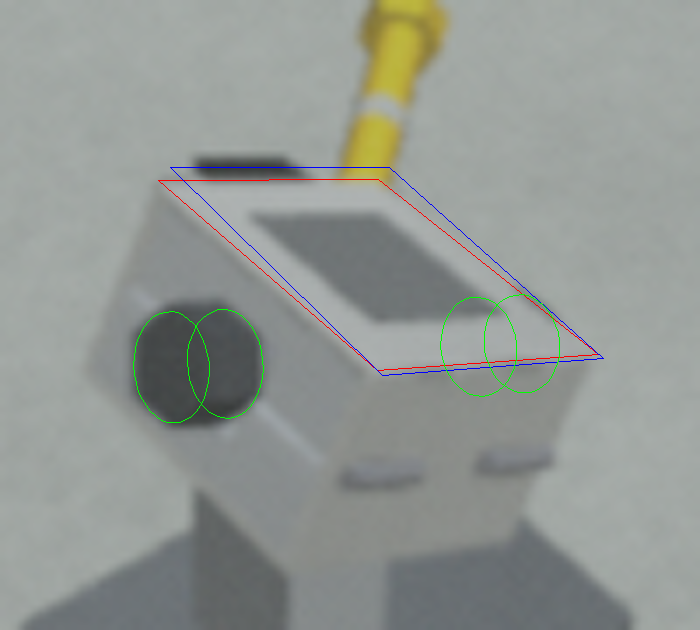

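View pics/o21.png

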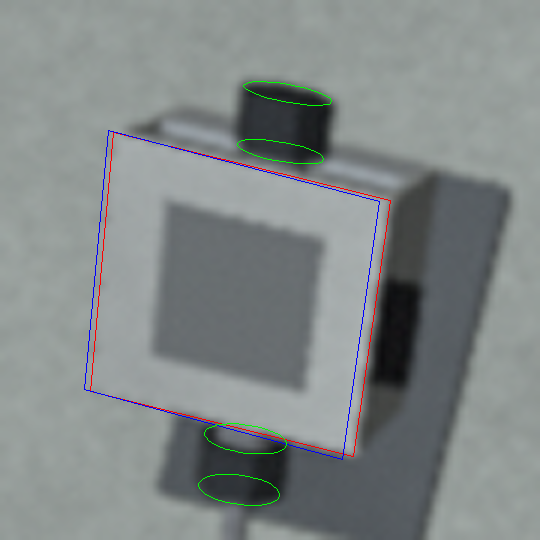

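View pics/scene20.png

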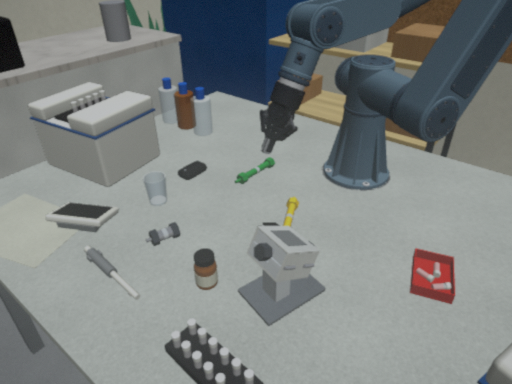

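```bash
python3 - <<'E'
import cv2,numpy as np
def shift(f,g,box):
    x,y,w,h=box
    a,b=[cv2.cvtColor(cv2.imread(p),cv2.COLOR_BGR2GRAY)[y:y+h,x:x+w].astype(np.float32) for p in(f,g)]
    return cv2.phaseCorrelate(a,b,cv2.createHanningWindow((w,h),cv2.CV_32F))
# top: upper nut ~ (172..186,97..112)
for f,g in(("pics/top8.png","pics/top9.png"),("pics/top9.png","pics/top10.png"),("pics/top10.png","pics/top20.png")): print(f,g,shift(f,g,(166,92,24,16)))
for f,g in(("pics/scene9.png","pics/scene10.png"),("pics/scene10.png","pics/scene16.png"),("pics/scene10.png","pics/scene20.png")): print(f,g,shift(f,g,(248,235,26,30)))
E
python3 crop.py pics/top20.png 155 88 44 34 16 pics/g21.png; python3 crop.py pics/scene20.png 242 230 44 36 16 pics/g22.png
```

```text
pics/top8.png pics/top9.png ((-0.06632939570577712, 1.630095092085094), 0.31860804185271263)
pics/top9.png pics/top10.png ((0.007377904706109106, -0.04624732187426517), 0.9594618007540703)
pics/top10.png pics/top20.png ((0.2292289841267845, -0.05816358858391979), 0.9589488587031761)
pics/scene9.png pics/scene10.png ((0.37504328718647173, 0.12550553088467709), 0.9929704301151229)
pics/scene10.png pics/scene16.png ((0.4510494208843916, 0.014586964226992905), 1.020299882064631)
pics/scene10.png pics/scene20.png ((0.4168958786537402, 0.20662024738734175), 0.9908562951617771)
```

View pics/g21.png

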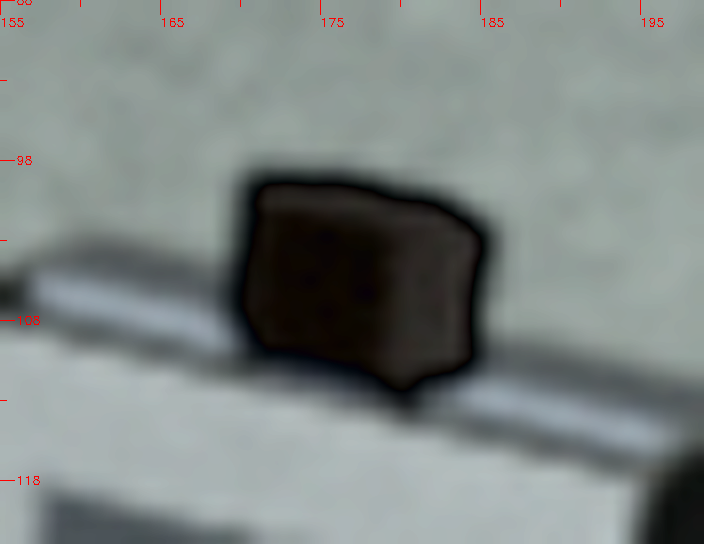

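View pics/g22.png

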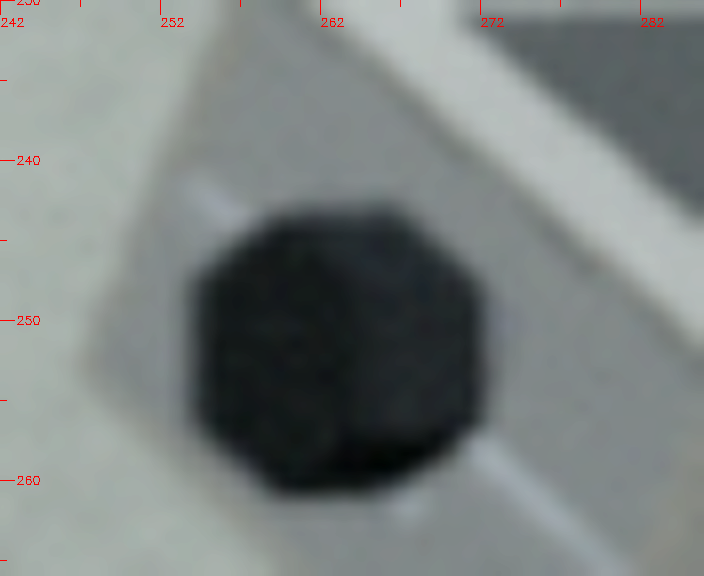

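```bash
python3 - <<'E'
import cv2,numpy as np
def shift(f,g,box):
    x,y,w,h=box
    a,b=[cv2.cvtColor(cv2.imread(p),cv2.COLOR_BGR2GRAY)[y:y+h,x:x+w].astype(np.float32) for p in(f,g)]
    return np.round(cv2.phaseCorrelate(a,b,cv2.createHanningWindow((w,h),cv2.CV_32F))[0],2)
B=dict(nut=(248,235,26,30),jar=(185,240,40,55),foot=(238,270,80,50),short=(140,215,50,35))
for g in (9,10,11,12,14,15,16,17,18,20): print(g,{k:shift("pics/scene9.png",f"pics/scene{g}.png",b).tolist() for k,b in B.items()})
E
python3 - <<'E'
import cv2,numpy as np
a=[cv2.resize(cv2.imread(f"pics/scene{i}.png")[236:266,246:276],None,fx=8,fy=8,interpolation=cv2.INTER_CUBIC) for i in(9,10,20)]
cv2.imwrite("pics/cmp.png",np.hstack(a))
E
```

```text
9 {'nut': [0.5, -0.0], 'jar': [0.0, 0.0], 'foot': [0.0, 0.0], 'short': [0.0, -0.0]}
10 {'nut': [0.38, 0.13], 'jar': [-0.01, -0.03], 'foot': [0.1, -0.08], 'short': [0.13, -0.03]}
11 {'nut': [0.4, 0.12], 'jar': [-0.07, -0.06], 'foot': [-0.04, -0.06], 'short': [0.05, 0.13]}
12 {'nut': [0.57, 0.04], 'jar': [0.02, -0.04], 'foot': [-0.01, 0.0], 'short': [0.13, 0.12]}
14 {'nut': [0.35, 0.17], 'jar': [-0.04, -0.0], 'foot': [0.23, -0.19], 'short': [0.05, 0.01]}
15 {'nut': [0.46, -0.0], 'jar': [0.04, -0.03], 'foot': [-0.12, 0.19], 'short': [0.05, 0.03]}
16 {'nut': [0.38, -0.03], 'jar': [0.01, -0.04], 'foot': [-0.05, 0.05], 'short': [0.12, 0.07]}
17 {'nut': [0.32, 0.13], 'jar': [0.04, -0.11], 'foot': [-0.03, -0.07], 'short': [0.08, 0.0]}
18 {'nut': [0.44, 0.19], 'jar': [-0.06, -0.02], 'foot': [-0.09, 0.02], 'short': [0.02, 0.07]}
20 {'nut': [0.24, 0.31], 'jar': [-0.07, 0.04], 'foot': [-0.14, -0.0], 'short': [0.05, 0.08]}
```

View pics/cmp.png

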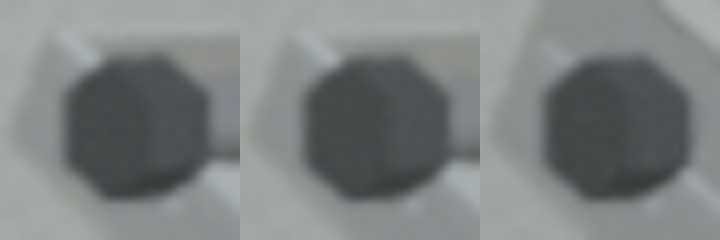

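The nut has not moved since the held-flush stall (the shifts are only the correlation's own bias). The lid matches the closed outline and the bystanders are unmoved, so I'm handing in.

```bash
python3 -c "
from station import *
print(job_done())"
```

```text
the job is handed in; nothing more can be done
None
```

I laid the steel column in the jacket with its stub at the low end, slid it home, let go and closed the lid. I handed the job in at about 18 s; no verdict was reported.

- **Seat:** I lowered the column, still gripped, until it rested in both notches with about 15 N of normal force. Both camera views matched a properly seated column to about 1 px.
- **Flush:** I slid it down until it stopped moving under a further 2 mm of commanded travel, with up to 12.8 N along the slope. That put its origin at about -8 mm by my estimate. The nut showed no movement in the pictures after I released it. The cameras resolve only about 2 mm per pixel, so the 1.5 mm flush limit rests on that stall, not on a picture.
- **Lid:** I pushed it over and down with shut fingers until it hit a hard stop at 34 N. The fingertip was then at 31.3 mm, where 32 mm was expected. The closed outline fits both views. The angle is judged only to about 0.02 rad.
- **Bystanders:** The jar and short column are unmoved by image comparison. The beaker was checked only by eye in the last scene picture.

**Mishaps:**
- The first grip caught the tube above its axis, so I reopened and gripped lower.
- The first push at the lid passed over the tab without touching it, so I repeated it lower.
- The push that raised the lid reached about 39 N in total. The 40 N limit covers the arm and gripper body, and in the pictures only the fingers were touching.
- The fitted cradle pose was about 1 mm off sideways; I corrected this by feel at contact.

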